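Turn the window cell round in the inclined slide-jaw holder

ROBOT

A 7-joint arm with a two-finger parallel gripper is mounted at the origin on a cart in front of the work surface, level with it; the furniture and walls round the work are solid. World frame = base frame: x ahead of the robot, y to its left, z up, the work surface at z = 0. Lengths are in m, angles in rad, forces in N, time in s.
With the tool pointing down it reaches from about 0.425 to 0.875 m from the base axis. Payload 9.9 kg.
Tool frame: the origin (TCP) lies at the very end of the fingers, on their centre line; the grasp point (between the pads) lies 19 mm behind it; x points along the fingers, z is the direction in which the jaws open and shut, and the axes are right-handed (so a half turn about x gives the same grasp; the last joint's range is limited). The gripper opens to 85 mm and grips with 20 to 120 N. Pads are 22 mm wide; open, the fingers measure 114 mm over their backs; the gripper's body (76 mm by 85 mm) begins 54 mm behind the grasp point. The pads swing forward as they close: fully open they stand 13 mm farther back than shut.
Start: joints at [1.24, 0.576, 0.025, 1.437, -0.015, 1.129, -0.057], TCP at [0.165, -0.655, 0.194] pointing down, gripper open.
Joint ranges: [-2.76, 2.76], [-0.34, 2.15], [-1.52, 1.57], [0.19, 2.46], [-1.09, 4.23], [0.17, 1.99], [-2.82, 2.82]. Speed limits (rad/s): [2.22, 2.22, 3.01, 3.01, 3.14, 3.14, 3.14].

INTERFACE

Orientations are given as a unit quaternion [w, x, y, z].
In Python, from station import arm gives the robot as it stands.
- The arm moves only by the tool carry_out, never from a script. Its argument "moves" is a list of rows, each a list of 3 entries, a list of its own where there are three numbers: the closure, from 0 (fully open) to 1 (shut), then the shift along the tool's x, y, z scaled (see below), then the turn, a rotation vector about the tool's x, y, z scaled (see below). A call has 1 to 20 rows; each row shifts and turns the commanded pose from where the row before left it, along the tool's axes as they then stand; what a row does not reach is not made up. The controller multiplies each number of a shift by 0.025 m and each number of a turn by 0.15 rad. A row lasts 1/10 s, in which the tool goes at most 50 mm and 8.59 degrees, less where a joint would pass 70% of its speed; a pose out of reach is approached as far as the arm can. A call with a number of a shift or a turn outside -1 to 1 is refused whole. A call with a gripper value outside its range is refused whole. The fingers move at their own pace and stop on an object; "grip_force" is the grip in N (left out, the last holds). Time passes only in rows, so rows that do not move let the fingers close. It gives the time, the measured TCP pose, the force and the opening at its end, in the units of the state.
- arm.read_state(): the state, without advancing time (a new reading comes with each control period).
- arm.capture(name): name is "scene" or "top" or "wrist"; returns a dict with "frame" (400x640x3 uint8, blue, green, red), "z_map" (400x640 float32, m along the optical axis (not along the pixel's ray), 0 where there is no reading), "camera_matrix" (3x3 intrinsics, pixels), "distortion" ([k1, k2, p1, p2, k3] as OpenCV has them; the pictures are not rectified), "xyz" and "rotation" of the camera in the world; the wrist camera has in their place "mount" (4x4, takes a point from camera to tool coordinates, whose origin is the TCP and whose axes are the tool frame's). Camera axes: x right, y up, looking along -z (the intrinsics and any distortion apply to the point x, -y, -z); pixel columns grow to the right and rows downward; lengths in m; the calibration is good to about 2 mm. A picture is of the moment at which its call begins: read the wrist's pose just before it.
- arm.close_job(): hands the job in, once; it reports no verdict.
The state is a dict: "time_s": time; "qpos": joint angles; "qd": joint speeds; "joint_torque": joint torques, N m; "ee_pos": TCP position; "ee_rot": TCP orientation; "ft_force": force on the tool from outside, world axes, zero at the start; "wrist_torque": the same for the moment, N m; "width": finger opening in m.
Only numpy, scipy, OpenCV 4.12 (cv2) and the standard library are available. Lean on these libraries where they do the work, as an engineer would, in place of code of your own. Each camera call takes 0.05 s, during which the arm holds its last target.

TASK

The window cell is clamped in the inclined slide-jaw holder with its round window hidden against the fixed jaw. Slide the movable jaw well back by its post, lift the cell clear above the jaws, turn it a quarter turn so that the window looks down the slope to the front, and set it gently back on the bed, up against the two stop pads and between the jaws; let go of it and then slide the movable jaw up by its post so that the cell is clamped snugly against the fixed jaw. Do not drop the cell, and leave the beaker, the small bottle and the specimen cup standing close round the holder where they are.

Things in the scene. Friction and masses are not known exactly. Their poses are not given: they have to be found in the camera images.
- bed: Inclined aluminium bed of the holder, fixed, 25 degrees, sloping down to the holder's front (robot side). Origin on its upper surface, 56 mm above the bench, where the cell stands at the start. Axes: x up the slope, y left along the jaw travel, z square out of the surface. Plate spans x -50 to 55, y -135 to 45 mm.
- fixed_jaw (a point): Middle of the fixed jaw's gripping face at the bed surface (bed y = 20 mm). The jaw is a dark steel block on its +y side, 46 mm along x, 18 mm thick, 32 mm high. Same axes as the bed.
- stops (a point): Point on the bed midway between the two dark stop pads, in the plane of their faces that the cell leans on (bed x = -26 mm, y = 0). Pads 9 mm wide, 10 mm high, at y = -13 and 13. Same axes as the bed. Turned and clamped, the cell has its centre 20 mm up the slope (+x) from here, 26 mm to the -y side of the fixed jaw's face and 35 mm above the bed.
- jaw (a joint): Movable jaw, m: jaw gap = 40 mm + this value. About 0 = on the cell's 40 mm width (start), 0.012 = on its 52 mm length, 0.030 = fully back; grows towards the bed's -y. Stays where left, friction about 4 N. Dark steel, 46 mm along x, 14 mm thick, 32 mm high; behind it (-y) a carriage 64 mm long, 32 mm wide, 14 mm high carries the post.
- jaw_post (a point): Steel post of the movable jaw, 16 mm diameter, square to the bed, its top 62 mm above the bed surface. This point is on its axis, 42 mm above the bed surface and 60 mm behind (-y) the jaw's gripping face. Same axes as the bed. To be pinched or pushed.
- cell_center (a point): Centre of the loose window cell, 35 mm above its underside. Aluminium block 52 (own x) x 40 (own y) x 36 mm high, on it a white neck 46 (own x) x 34 (own y) x 34 mm; 70 mm high in all, 0.24 to 0.39 kg, bottom-heavy. At the start its axes are parallel to the bed's, the jaws on its 40 mm width; the neck rises above the jaws and may be grasped either way.
- cell_window (a point): Centre of the cell's only round window (dark rim 25 mm diameter), on the side at own y = +20 mm, 18 mm above the underside, looking along the cell's own +y; it faces the fixed jaw at the start. A short dark bar on the cell's top lies near the window's side.
- beaker: Clear beaker 45 x 48 x 58 mm, bystander behind the holder. Origin at the centre of its underside.
- small_bottle: Small bottle, 44 mm diameter, 89 mm high, bystander behind the holder. Origin at the centre of its underside.
- cup: Lidded specimen cup, 62 mm diameter, 68 mm high, bystander to the left of the holder. Origin at the centre of its underside.

How it is judged:
On the way, in this order (a step that is already met when the one before it is completed fails the run):
1. the movable jaw is slid well back (value of joint jaw above 0.016 m), for 0.1 s.
2. the cell is lifted clear above the jaws (z of cell_center in the frame of bed above 0.07 m), for 0.1 s.
3. the cell stands turned on the bed against the stop pads, window to the front, let go, jaw still open (x of cell_center in the frame of bed between -0.01 and -0.002 m and z of cell_center in the frame of bed between 0.032 and 0.038 m and x of cell_window in the frame of bed below -0.02 m and angle between the y axis of cell_center and the x axis of bed, either way round below 0.07 rad and angle between the z axis of cell_center and the z axis of bed, either way round below 0.07 rad and contact force between the fingers and cell below 0.2 N and value of joint jaw above 0.0145 m), for 0.2 s.
At the end, for the whole second after the job is handed in: The cell stands flat on the bed (within 3 mm in height and 4 degrees), window facing down the slope and square within 4 degrees, against the stop pads within 4 mm, against the fixed jaw within 3 mm, and the movable jaw is closed on it (joint 0.010 to 0.0135); cell released and at rest (x of cell_center in the frame of bed between -0.01 and -0.002 m and z of cell_center in the frame of bed between 0.032 and 0.038 m and x of cell_window in the frame of bed below -0.02 m and angle between the y axis of cell_center and the x axis of bed, either way round below 0.07 rad and angle between the z axis of cell_center and the z axis of bed, either way round below 0.07 rad and y of cell_center in the frame of bed between -0.009 and -0.003 m and value of joint jaw between 0.01 and 0.0135 m and contact force between the fingers and cell below 0.2 N and linear speed of cell below 0.01 m/s); the robot touches nothing.
It fails at once if the small clear beaker is moved more than 20 mm or tipped (distance of beaker from where it was at the start of the episode above 0.02 m or angle between beaker's own z axis and vertical above 0.3 rad).
It fails at once if the small bottle is moved more than 20 mm or tipped (distance of small_bottle from where it was at the start of the episode above 0.02 m or angle between small_bottle's own z axis and vertical above 0.3 rad).
It fails at once if the lidded specimen cup is moved more than 20 mm or tipped (distance of cup from where it was at the start of the episode above 0.02 m or angle between cup's own z axis and vertical above 0.3 rad).
It fails at once if the cell is dropped or banged down onto the bed (faster than 0.35 m/s within 25 mm of it) (distance between cell_center and bed below 0.06 m and linear speed of cell above 0.35 m/s).
It also fails if it takes over 58 s, if anything falls off the work surface, if the arm or the gripper's body presses on something with over 40 N, if the wrist force passes 120 N, or if a joint passes its speed limit or range.

## Working session

There is one attempt and no reset: what is moved stays moved. The work goes in short steps, Python scripts to look and compute and a tool call to move; the robot and the scene stay as the last step left them, time stands still between calls to the robot, and variables do not carry over. Pictures are saved under pics/ and viewed, and the job is handed in when it is done.

Besides the shell and the picture viewer there is one more tool, called after "Emit:" by a JSON object that holds its "op" and its "data". carry_out: Moves the arm, as the interface text tells. Its arguments: {"type":"object","properties":{"moves":{"type":"array"},"grip_force":{"type":"number"}},"required":["moves"]}

```bash
ls; mkdir -p pics; cat > h.py <<'E'
import numpy as np, cv2
from station import arm
from scipy.spatial.transform import Rotation as R
def Rq(q): return R.from_quat([q[1],q[2],q[3],q[0]])
def cap(n,save=None):
    s=arm.read_state(); c=arm.capture(n)
    if save: cv2.imwrite('pics/'+save+'.png',c['frame'])
    if n=='wrist':
        T=np.eye(4);T[:3,:3]=Rq(s['ee_rot']).as_matrix();T[:3,3]=s['ee_pos'];T=T@np.array(c['mount'])
        c['P'],c['Rm']=T[:3,3],T[:3,:3]
    else:
        c['P']=np.array(c['xyz']);r=np.array(c['rotation']);c['Rm']=r if r.shape==(3,3) else Rq(r).as_matrix()
    return c
def rays(c,px):
    u=cv2.undistortPoints(np.array(px,float).reshape(-1,1,2),np.array(c['camera_matrix']),np.array(c['distortion'])).reshape(-1,2)
    return np.c_[u[:,0],-u[:,1],-np.ones(len(u))]
def pts(c,px):
    d=rays(c,px);z=np.array([c['z_map'][int(round(v)),int(round(u))] for u,v in px])
    return (d*z[:,None])@c['Rm'].T+c['P']
def cloud(c):
    h,w=c['z_map'].shape;U,V=np.meshgrid(np.arange(w),np.arange(h))
    d=rays(c,np.c_[U.ravel(),V.ravel()]);p=(d*c['z_map'].ravel()[:,None])@c['Rm'].T+c['P']
    return p.reshape(h,w,3)
def proj(c,X):
    X=(np.atleast_2d(X)-c['P'])@c['Rm']; X=X*[1,-1,-1]
    return cv2.projectPoints(X,np.zeros(3),np.zeros(3),np.array(c['camera_matrix']),np.array(c['distortion']))[0].reshape(-1,2)
E
python3 - <<'E'
from h import *
s=arm.read_state();print(s)
for n in ['scene','top','wrist']:
    c=cap(n,n+'0');print(n,c['P'],c['Rm'].round(3).tolist(),c['camera_matrix'],c['distortion'])
E
```

```text
pics
{'time_s': 0.0, 'qpos': array([ 1.24018809,  0.57651759,  0.02481899,  1.43791516, -0.0150242 ,
        1.12899005, -0.05652094]), 'qd': array([-0.0010478 ,  0.00044027,  0.00093917, -0.00042243,  0.0007274 ,
       -0.00022106, -0.00106524]), 'joint_torque': array([-3.15989892e-04, -7.65777540e+01,  2.25079715e+00, -2.85967040e+01,
        1.53656316e-02,  1.27647672e-02,  4.88346950e-05]), 'ee_pos': array([ 0.16480911, -0.65404002,  0.19364937]), 'ee_rot': array([ 0.55727837,  0.43498899,  0.55821808, -0.43430169]), 'ft_force': array([-0.04850906,  0.20894207, -0.67182329]), 'wrist_torque': array([-0.01899697, -0.00934794,  0.0022365 ]), 'width': 0.08526591375898726}
scene [0.29659694 0.73557588 0.6429449 ] [[-0.906, 0.287, -0.312], [-0.424, -0.607, 0.672], [0.003, 0.741, 0.672]] [[393.23835858   0.         309.93889136]
 [  0.         393.23835858 204.11803695]
 [  0.           0.           1.        ]] [-0.06347059  0.          0.          0.          0.        ]
top [0.42630745 0.19727601 0.93332455] [[-0.005, 0.985, -0.174], [-1.0, -0.004, 0.001], [0.0, 0.174, 0.985]] [[380.08008044   0.         322.85381446]
 [  0.         380.08008044 190.56156439]
 [  0.           0.           1.        ]] [-0.08978607  0.          0.          0.          0.        ]
wrist [ 0.24460913 -0.63418474  0.37262534] [[0.244, 0.921, 0.304], [-0.97, 0.232, 0.075], [-0.001, -0.313, 0.95]] [[287.96393878   0.         320.84049657]
 [  0.         287.96393878 202.74799319]
 [  0.           0.           1.        ]] [-0.04900612  0.          0.          0.          0.        ]
```

View pics/scene0.png

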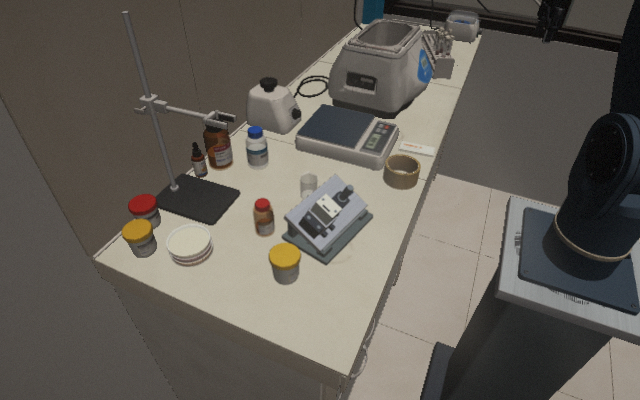

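View pics/top0.png

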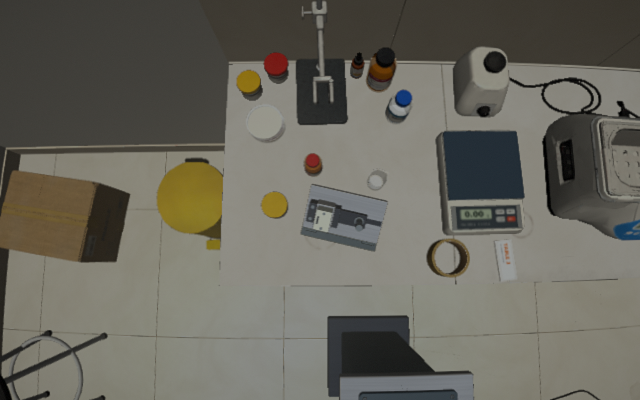

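The top view shows the holder near (345,217), the cell at (322,215) and the post at (360,222). The bystanders are the cup (274,205), bottle (313,163) and beaker (376,181). I'll enlarge both views.

```bash
python3 - <<'E'
from h import *
for n,(u0,v0,u1,v1) in [('scene',(240,160,400,280)),('top',(255,145,405,257))]:
    c=cap(n); cv2.imwrite(f'pics/{n}z.png',cv2.resize(c['frame'][v0:v1,u0:u1],(800,int(800*(v1-v0)/(u1-u0))),interpolation=cv2.INTER_CUBIC)[:600])
    np.savez(f'{n}.npz',**{k:v for k,v in c.items()})
    p=cloud(c)
    for v in range(v0+4,v1,12): print(v,[tuple((p[v,u]*1000).round().astype(int)) for u in range(u0,u1,15)])
E
```

```text
164 [(np.int64(839), np.int64(26), np.int64(0)), (np.int64(297), np.int64(736), np.int64(643)), (np.int64(761), np.int64(-5), np.int64(4)), (np.int64(727), np.int64(-27), np.int64(0)), (np.int64(691), np.int64(-47), np.int64(-3)), (np.int64(653), np.int64(-62), np.int64(0)), (np.int64(615), np.int64(-79), np.int64(1)), (np.int64(578), np.int64(-97), np.int64(0)), (np.int64(534), np.int64(-90), np.int64(19)), (np.int64(494), np.int64(-93), np.int64(29)), (np.int64(459), np.int64(-116), np.int64(25))]
176 [(np.int64(810), np.int64(72), np.int64(1)), (np.int64(776), np.int64(52), np.int64(-2)), (np.int64(737), np.int64(39), np.int64(1)), (np.int64(702), np.int64(21), np.int64(1)), (np.int64(634), np.int64(68), np.int64(56)), (np.int64(602), np.int64(51), np.int64(55)), (np.int64(594), np.int64(-30), np.int64(1)), (np.int64(560), np.int64(-50), np.int64(-2)), (np.int64(523), np.int64(-67), np.int64(-2)), (np.int64(487), np.int64(-83), np.int64(-1)), (np.int64(443), np.int64(-56), np.int64(33))]
188 [(np.int64(785), np.int64(111), np.int64(-2)), (np.int64(749), np.int64(95), np.int64(-1))
[... 7379 characters left out ...]
, np.int64(14)), (np.int64(484), np.int64(180), np.int64(27)), (np.int64(483), np.int64(145), np.int64(38)), (np.int64(482), np.int64(110), np.int64(43)), (np.int64(482), np.int64(75), np.int64(49)), (np.int64(485), np.int64(32), np.int64(2))]
245 [(np.int64(457), np.int64(363), np.int64(-1)), (np.int64(457), np.int64(325), np.int64(2)), (np.int64(457), np.int64(289), np.int64(2)), (np.int64(457), np.int64(252), np.int64(0)), (np.int64(456), np.int64(216), np.int64(3)), (np.int64(456), np.int64(179), np.int64(4)), (np.int64(456), np.int64(143), np.int64(0)), (np.int64(455), np.int64(108), np.int64(15)), (np.int64(455), np.int64(71), np.int64(12)), (np.int64(455), np.int64(32), np.int64(-1))]
```

View pics/scenez.png

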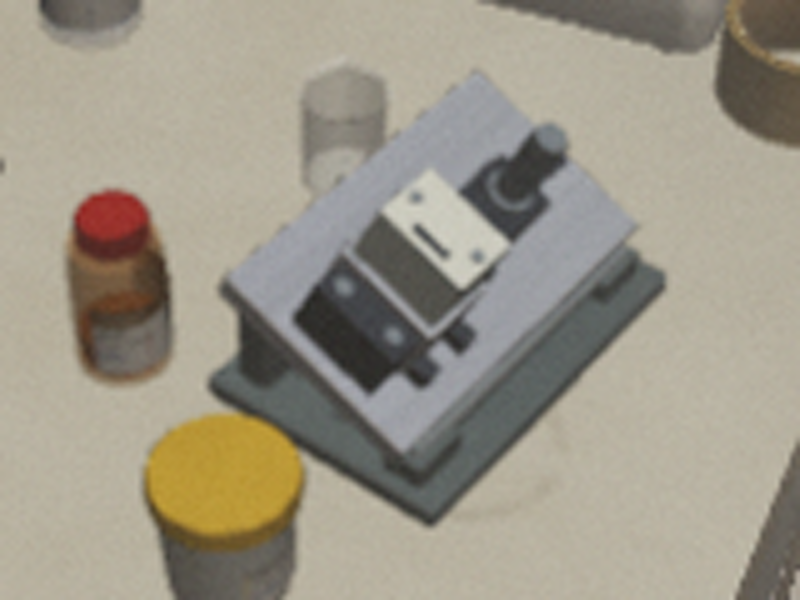

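View pics/topz.png

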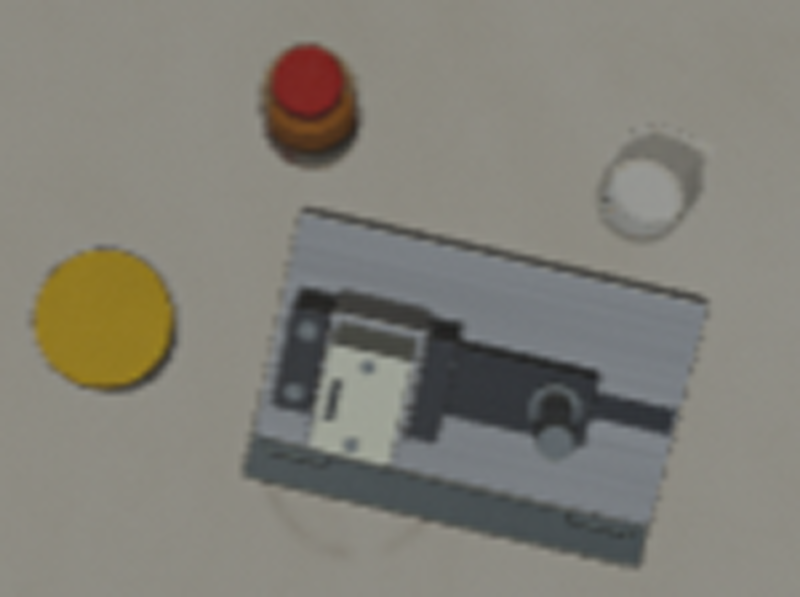

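The enlarged views show the bed plate corners clearly. In the top zoom they are (302,208), (707,300), (645,522) and (258,437). In the scene zoom they are (222,282), (475,72), (637,228) and (403,458). I'll cast rays from these onto their known heights and fit x, y and yaw.

```bash
cat >> h.py <<'E'
t=np.radians(25)
def bedR(yaw): return R.from_euler('z',yaw).as_matrix()@np.array([[np.cos(t),0,-np.sin(t)],[0,1,0],[np.sin(t),0,np.cos(t)]])
E
python3 - <<'E'
from h import *
from scipy.optimize import least_squares
C={n:dict(np.load(n+'.npz')) for n in ['top','scene']}
cor=np.array([[55,45],[55,-135],[-50,-135],[-50,45]])/1000
px={'top':np.array([(302,208),(707,300),(645,522),(258,437)]),'scene':np.array([(222,282),(475,72),(637,228),(403,458)])}
px['top']=(px['top']+.5)/(800/150)-.5+[255,145]; px['scene']=(px['scene']+.5)/5-.5+[240,160]
for names in (['top'],['scene'],['top','scene']):
    q={}
    def res(p):
        X=np.c_[cor,np.zeros(4)]@bedR(p[2]).T+[p[0],p[1],.056]; o=[]
        for n in names:
            c=C[n]; d=rays(c,px[n])@c['Rm'].T; s=(X[:,2]-c['P'][2])/d[:,2]; o.append((c['P']+d*s[:,None]-X)[:,:2])
        return np.ravel(o)
    r=least_squares(res,[.5,.2,-.2]); print(names,r.x,np.degrees(r.x[2]),(r.fun*1000).round(1))
c=C['top'];p=cloud(c)
# plane check
B=bedR(r.x[2]);o=np.array([r.x[0],r.x[1],.056])
q=(p-o)@B
m=(q[...,0]>.032)&(q[...,0]<.05)&(q[...,1]>-.12)&(q[...,1]<.04)&(abs(q[...,2])<.02); print('bed z',q[m][:,2].mean(),q[m][:,2].std(), np.polyfit(q[m][:,0],q[m][:,2],1),np.polyfit(q[m][:,1],q[m][:,2],1))
m=(abs(q[...,0])<.03)&(abs(q[...,1])<.03)&(abs(q[...,2]-.07)<.006)
for n in C:
    q=(cloud(C[n])-o)@B
    m=(abs(q[...,0])<.035)&(abs(q[...,1])<.03)&(abs(q[...,2]-.07)<.006);print(n,'celltop',q[m].min(0),q[m].max(0),q[m].mean(0))
    m=(abs(q[...,0])<.03)&(q[...,1]<-.05)&(q[...,2]>.04)&(q[...,2]<.07);print(n,'post',q[m].min(0),q[m].max(0),q[m].mean(0))
    m=(abs(q[...,0])<.03)&(q[...,1]<-.05)&(q[...,2]>.057)&(q[...,2]<.07);print(n,'posttop',q[m].min(0),q[m].max(0),q[m].mean(0))
E
```

```text
['top'] [ 0.53435731  0.1916186  -0.22723072] -13.019360985687323 [ 0.5 -1.5  0.2  1.   0.7  2.5 -1.4 -2.1]
['scene'] [ 0.53357478  0.19502529 -0.22923606] -13.134258740199208 [-0.5  0.2 -0.3  0.2  0.4  0.9  0.4 -1.4]
['top', 'scene'] [ 0.5339662   0.19332194 -0.22823692] -13.077012089357916 [ 0.8 -3.1  0.8 -0.7  1.2  0.8 -1.1 -3.9 -0.9  1.9 -0.8  1.9 -0.1  2.7
  0.1  0.3]
bed z 0.0009979293469677037 0.0014032417768799039 [-0.02269191  0.00192817] [-0.00232784  0.00090459]
top celltop [-0.02304573 -0.01792856  0.06408687] [0.02412575 0.01596331 0.07572646] [ 0.00148539 -0.00103894  0.07083197]
top post [-0.00644397 -0.08944907  0.04054882] [ 0.00755296 -0.07344747  0.06599315] [ 0.00210702 -0.08084365  0.0580932 ]
top posttop [-0.00644397 -0.08868467  0.05740986] [ 0.0072984  -0.07377146  0.06599315] [ 0.00094307 -0.08098098  0.06245704]
scene celltop [-0.02243388 -0.01891877  0.06420389] [0.02367402 0.01830167 0.07274888] [8.03327177e-05 1.72529323e-03 6.93100230e-02]
scene post [-0.0077083  -0.0862959   0.04017499] [ 0.00848161 -0.07177648  0.0641194 ] [-0.00027831 -0.07699763  0.05460739]
scene posttop [-0.00760151 -0.0862959   0.05844527] [ 0.00750076 -0.07225817  0.0641194 ] [ 7.34652035e-05 -7.90016889e-02  6.12653252e-02]
```

```bash
cat >> h.py <<'E'
O=np.array([.534,.1935,.056]);YAW=np.radians(-13.08);B=bedR(YAW)
def toolR(xb,zb): # tool axes given in bed frame
    x=np.array(xb,float);z=np.array(zb,float);return B@np.c_[x,np.cross(z,x),z]
def plan(pb,Rt,grasp=False):
    """pb: target TCP in bed frame"""
    s=arm.read_state();R0=Rq(s['ee_rot']).as_matrix();p=O+B@np.array(pb)
    d=p-s['ee_pos'];print('world target',p.round(4),'now',s['ee_pos'].round(4),'t',s['time_s'])
    print('turn units',(R.from_matrix(R0.T@Rt).as_rotvec()/.15).round(2))
    print('shift units (now axes)',(R0.T@d/.025).round(2),' (axes after turn)',(Rt.T@d/.025).round(2))
def st():
    s=arm.read_state();R0=Rq(s['ee_rot']).as_matrix()
    print('t',s['time_s'],'TCP bed mm',((s['ee_pos']-O)@B*1000).round(1),'world',s['ee_pos'].round(4),'F',s['ft_force'].round(1),'w',round(s['width'],4));print('tool axes in bed',(B.T@R0).round(3).tolist(),'q',s['qpos'].round(2))
E
python3 - <<'E'
from h import *
st()
s=arm.read_state();print(Rq(s['ee_rot']).as_matrix().round(3))
for z in ([0,1,0],[0,-1,0],[1,0,0],[-1,0,0]):
    print(z);plan([0,-.08,.15],toolR([0,0,-1],z))
p=cloud(dict(np.load('top.npz')))
for n,(a,b,c,d) in dict(bottle=(300,150,325,178),cup=(258,190,290,222),beaker=(365,168,390,192)).items():
    q=p[b:d,a:c].reshape(-1,3);q=q[(q[:,2]>.02)&(q[:,2]<.12)];print(n,q.mean(0),((q-O)@B).min(0),((q-O)@B).max(0))
# heights along the corridor
for y in np.arange(-.7,.2,.1):
    m=abs(p[...,1]-y)<.03; print(round(y,1),[ (round(x,1),round(float(p[m&(abs(p[...,0]-x)<.05)&(p[...,2]<.9)][:,2].max()),2)) for x in (.3,.4,.5,.6) if (m&(abs(p[...,0]-x)<.05)&(p[...,2]<.9)).any()])
E
```

```text
t 0.25 TCP bed mm [ -93.7 -909.4  196. ] world [ 0.1648 -0.6543  0.1941] F [-0.5  0.4 -0.5] w 0.0855
tool axes in bed [[-0.423, 0.806, 0.414], [0.001, 0.457, -0.889], [-0.906, -0.376, -0.194]] q [ 1.24  0.58  0.02  1.44 -0.02  1.13 -0.06]
[[-0.     0.97   0.244]
 [ 0.001  0.244 -0.97 ]
 [-1.    -0.    -0.001]]
[0, 1, 0]
world target [0.4541 0.1299 0.1919] now [ 0.1648 -0.6543  0.1941] t 0.25
turn units [-17.41  -3.86  -0.94]
shift units (now axes) [  0.11  18.88 -27.59]  (axes after turn) [ 1.84 -3.75 33.18]
[0, -1, 0]
world target [0.4541 0.1299 0.1919] now [ 0.1648 -0.6543  0.1941] t 0.25
turn units [ 3.11 -0.7   2.86]
shift units (now axes) [  0.11  18.88 -27.59]  (axes after turn) [  1.84   3.75 -33.18]
[1, 0, 0]
world target [0.4541 0.1299 0.1919] now [ 0.1648 -0.6543  0.1941] t 0.25
turn units [-7.18 -2.61  1.59]
shift units (now axes) [  0.11  18.88 -27.59]  (axes after turn) [ 1.84 33.18  3.75]
[-1, 0, 0]
world target [0.4541 0.1299 0.1919] now [ 0.1648 -0.6543  0.1941] t 0.25
turn units [13.39  1.81  2.97]
shift units (now axes) [  0.11  18.88 -27.59]  (axes after turn) [  1
[... 154 characters left out ...]
.30863345 0.06699717] [-0.05067295  0.08660896 -0.0287528 ] [0.02096673 0.14573599 0.0304769 ]
beaker [0.61386095 0.06507002 0.04482705] [ 0.0612643  -0.12795787 -0.08442659] [ 0.1153206  -0.08400648 -0.02918088]
-0.7 [(0.3, -0.87)]
-0.6 [(0.3, -0.86), (0.4, 0.01), (0.5, 0.0), (0.6, 0.1)]
-0.5 [(0.3, -0.87), (0.4, 0.01), (0.5, 0.2), (0.6, 0.13)]
-0.4 [(0.3, -0.87), (0.4, 0.01), (0.5, 0.23), (0.6, 0.23)]
-0.3 [(0.3, -0.87), (0.4, 0.01), (0.5, 0.05), (0.6, 0.07)]
-0.2 [(0.3, -0.87), (0.4, 0.01), (0.5, 0.06), (0.6, 0.07)]
-0.1 [(0.3, -0.87), (0.4, 0.05), (0.5, 0.06), (0.6, 0.07)]
-0.0 [(0.3, -0.86), (0.4, 0.01), (0.5, 0.01), (0.6, 0.01)]
0.1 [(0.3, -0.87), (0.4, 0.02), (0.5, 0.12), (0.6, 0.08)]
```

View pics/wrist0.png

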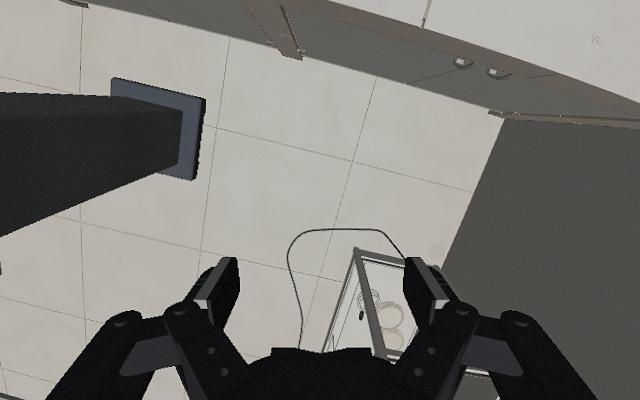

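Emit:
{"op": "carry_out", "data": {"moves": [[0, [-1, 0.5, -0.5], [0, 0, 0]], [0, [-1, 0.8, -0.8], [0, 0, 0]], [0, [-1, 0.9, -1], [0, 0, 0]], [0, [-1, 0.9, -1], [0, 0, 0]], [0, [-1, 0.9, -1], [0, 0, 0]], [0, [0, 0.9, -1], [0, 0, 0]], [0, [0, 0.9, -1], [0, 0, 0]], [0, [0, 1, -1], [0, 0, 0]], [0, [0, 1, -1], [0, 0, 0]], [0, [0, 1, -1], [0, 0, 0]], [0, [0, 1, -1], [0, 0, 0]], [0, [0, 1, -1], [0, 0, 0]], [0, [0, 1, -1], [0, 0, 0]], [0, [0, 1, -1], [0, 0, 0]], [0, [0, 1, -1], [0, 0, 0]], [0, [0, 1, -1], [0, 0, 0]], [0, [0, 0.5, -1], [0, 0, 0]], [0, [0, 0.5, -1], [0, 0, 0]], [0, [0, 0.4, -1], [0, 0, 0]], [0, [0, 0.4, -1], [0, 0, 0]]]}}

```text
time_s: 2.25
ee_pos: [0.4494, -0.0842, 0.3195]
ee_rot: [0.558, 0.435, 0.558, -0.435]
ft_force: [-0.2, -0.9, -0.4]
width: 0.0856
```

```bash
python3 - <<'E'
from h import *
st(); plan([0,-.07,.16],toolR([0,0,-1],[0,-1,0]))
E
```

```text
t 2.25 TCP bed mm [  93.7 -289.6  247.1] world [ 0.4494 -0.0842  0.3195] F [-0.2 -0.9 -0.4] w 0.0856
tool axes in bed [[-0.423, 0.806, 0.415], [-0.0, 0.457, -0.889], [-0.906, -0.376, -0.193]] q [ 0.33  0.16 -0.3   1.76  0.05  1.24 -1.3 ]
world target [0.4523 0.1406 0.201 ] now [ 0.4494 -0.0842  0.3195] t 2.25
turn units [ 3.12 -0.69  2.85]
shift units (now axes) [ 4.74  2.31 -8.69]  (axes after turn) [ 3.48 -3.75 -8.78]
```

```bash
python3 - <<'E'
from h import *
plan([0,-.08,.14],toolR([0,0,-1],[1,0,0]))
E
```

```text
world target [0.4583 0.129  0.1829] now [ 0.4494 -0.0842  0.3195] t 2.25
turn units [-7.18 -2.61  1.59]
shift units (now axes) [ 5.47  2.43 -8.18]  (axes after turn) [ 4.28  8.38 -3.75]
```

Emit:
{"op": "carry_out", "data": {"moves": [[0, [0, 0, 0], [-0.9, -0.33, 0.2]], [0, [0, 0, 0], [-0.9, -0.33, 0.2]], [0, [0, 0, 0], [-0.9, -0.33, 0.2]], [0, [0, 0, 0], [-0.9, -0.33, 0.2]], [0, [0, 0, 0], [-0.9, -0.33, 0.2]], [0, [0, 0, 0], [-0.9, -0.33, 0.2]], [0, [0, 0, 0], [-0.9, -0.33, 0.2]], [0, [0, 0, 0], [-0.88, -0.3, 0.19]], [0, [0, 0.9, -0.4], [0, 0, 0]], [0, [0, 0.9, -0.4], [0, 0, 0]], [0, [0.4, 0.9, -0.4], [0, 0, 0]], [0, [0.5, 0.9, -0.4], [0, 0, 0]], [0, [0.6, 0.9, -0.4], [0, 0, 0]], [0, [0.6, 0.9, -0.4], [0, 0, 0]], [0, [0.6, 0.9, -0.4], [0, 0, 0]], [0, [0.6, 0.9, -0.4], [0, 0, 0]], [0, [0.6, 0.9, -0.4], [0, 0, 0]], [0, [0.4, 0.3, -0.15], [0, 0, 0]], [0, [0, 0, 0], [0, 0, 0]]]}}

```text
time_s: 4.15
ee_pos: [0.458, 0.1292, 0.1808]
ee_rot: [0.837, 0.06, 0.535, -0.096]
ft_force: [-1.2, -0.1, 0.2]
width: 0.0857
```

```bash
python3 - <<'E'
from h import *
st(); plan([0,-.08,.027],toolR([0,0,-1],[1,0,0]))
c=cap('wrist','w1'); np.savez('w1.npz',**c)
B0=np.array([[0,0,.07],[0,-.08,.062],[0.023,.017,.07],[-.023,.017,.07],[.023,-.017,.07],[-.023,-.017,.07]])
print(proj(c,B0@B.T+O).round(1))
E
```

```text
t 4.15 TCP bed mm [ -1.1 -79.8 138.2] world [0.458  0.1292 0.1808] F [-1.2 -0.1  0.2] w 0.0857
tool axes in bed [[-0.003, -0.003, 1.0], [-0.001, 1.0, 0.003], [-1.0, -0.001, -0.003]] q [-0.01  0.2  -0.76  2.29  0.9   0.65 -1.69]
world target [0.5048 0.1182 0.0805] now [0.458  0.1292 0.1808] t 4.15
turn units [ 0.02 -0.02  0.01]
shift units (now axes) [ 4.45 -0.    0.06]  (axes after turn) [ 4.45 -0.01  0.05]
[[321.1 110.1]
 [320.9 200.2]
 [349.9  88.2]
 [292.5  88.1]
 [348.6 131.4]
 [293.6 131.3]]
```

View pics/w1.png

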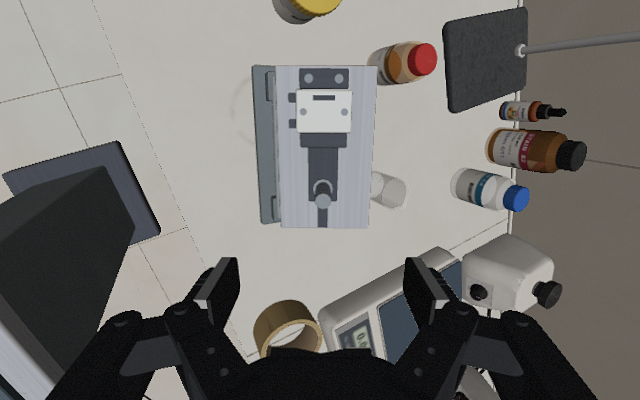

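The wrist view shows the neck top spanning about (296–352, 89–132) and the post top near (323,201). Both sit 2–3 px to the right of prediction, so I'll measure that offset.

```bash
python3 - <<'E'
from h import *
c=dict(np.load('w1.npz'));f=c['frame']
cv2.imwrite('pics/w1z.png',cv2.resize(f[60:235,245:390],(580,700),interpolation=cv2.INTER_CUBIC)[:600])
def onplane(px,h):
    d=rays(c,px)@c['Rm'].T; n=B[:,2]; s=((O+n*h-c['P'])@n)/(d@n); return ((c['P']+d*s[:,None]-O)@B*1000).round(1)
m=(f.min(2)>185).astype(np.uint8); m[:80]=0;m[150:]=0;m[:,:280]=0;m[:,370:]=0
k=max(cv2.findContours(m,0,2)[0],key=cv2.contourArea);r=cv2.minAreaRect(k);print(r);print('neck top',onplane([r[0]],.07),onplane(cv2.boxPoints(r),.07).tolist())
q=(cloud(c)-O)@B
mm=(abs(q[...,0])<.04)&(abs(q[...,1])<.03)&(abs(q[...,2]-.07)<.008);print('depth neck',q[mm].min(0),q[mm].max(0),q[mm].mean(0))
mm=(abs(q[...,0])<.03)&(q[...,1]<-.05)&(q[...,2]>.055)&(q[...,2]<.07);print('post',q[mm].min(0),q[mm].max(0),q[mm].mean(0))
print('plate edges',onplane([(277,150),(374,150),(320,228)],0))
E
```

```text
((324.0, 111.0), (40.0, 54.0), 90.0)
neck top [[ 2.3 -0.7 70. ]] [[-19.5, 14.8, 70.0], [24.0, 14.9, 70.0], [25.0, -16.6, 70.0], [-20.1, -16.8, 70.0]]
depth neck [-0.02111329 -0.0169475   0.06585836] [0.02474464 0.0158059  0.07116069] [ 0.00174716 -0.00033284  0.06874178]
post [-0.00658109 -0.088659    0.05503317] [ 0.00855912 -0.07315576  0.0622351 ] [ 0.00118209 -0.08015081  0.06018291]
plate edges [[ -48.3  -42.4   -0. ]
 [  57.9  -42.1    0. ]
 [  -1.1 -134.8    0. ]]
```

View pics/w1z.png

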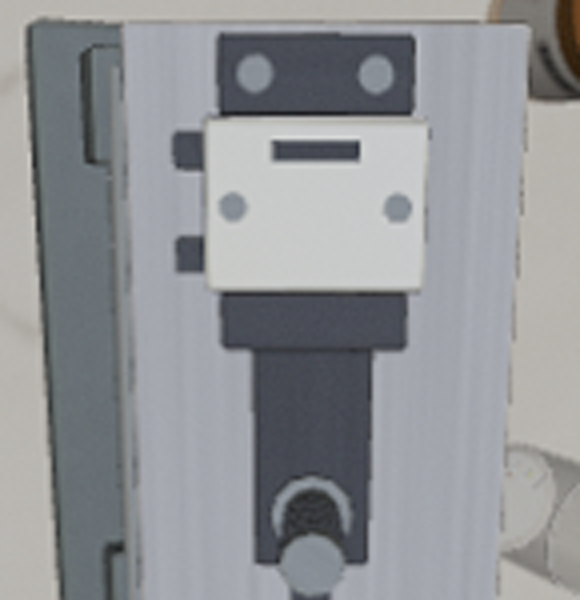

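Emit:
{"op": "carry_out", "data": {"moves": [[0.2, [0.6, 0, 0.1], [0, 0, 0]], [0.4, [0.9, 0, 0], [0, 0, 0]], [0.4, [0.9, 0, 0], [0, 0, 0]], [0.4, [0.8, 0, 0], [0, 0, 0]], [0.4, [0.8, 0, 0], [0, 0, 0]], [0.4, [0.35, 0, 0], [0, 0, 0]], [0.6, [0, 0, 0], [0, 0, 0]], [0.7, [0, 0, 0], [0, 0, 0]], [0.8, [0, 0, 0], [0, 0, 0]], [1, [0, 0, 0], [0, 0, 0]], [1, [0, 0, 0], [0, 0, 0]], [1, [0, 0, 0], [0, 0, 0]], [1, [0, 0, 0], [0, 0, 0]]], "grip_force": 60}}

```text
time_s: 5.5
ee_pos: [0.5054, 0.1169, 0.0847]
ee_rot: [0.838, 0.061, 0.534, -0.097]
ft_force: [0.6, -0.8, -0.2]
width: 0.0003
```

```bash
sed -i 's/^O=.*;YAW/O=np.array([.534,.1935,.056]);YAW/' h.py; python3 - <<'E'
from h import *
st()
E
```

```text
t 5.5 TCP bed mm [  2.6 -81.   30.5] world [0.5054 0.1169 0.0847] F [ 0.6 -0.8 -0.2] w 0.0003
tool axes in bed [[-0.0, 0.0, 1.0], [-0.002, 1.0, -0.0], [-1.0, -0.002, -0.0]] q [-0.1   0.44 -0.62  2.35  1.4   0.59 -2.14]
```

The fingers shut on nothing, so I'll look.

```bash
python3 - <<'E'
from h import *
c=cap('wrist','w2')
for n,(u0,v0,u1,v1) in [('scene',(240,130,400,250))]:
    c=cap(n); cv2.imwrite(f'pics/{n}2.png',cv2.resize(c['frame'][v0:v1,u0:u1],(800,600),interpolation=cv2.INTER_CUBIC))
E
```

```text
(no output)
```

View pics/w2.png

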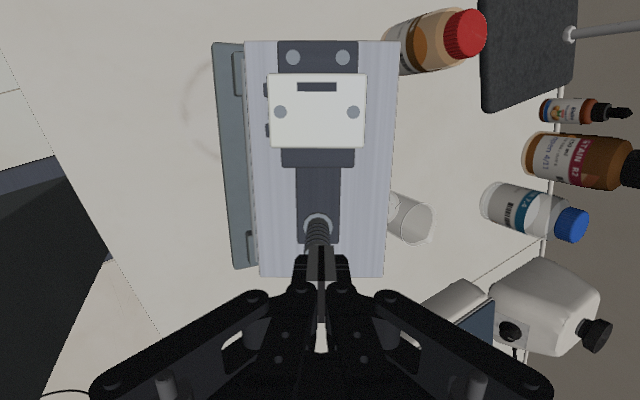

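View pics/scene2.png

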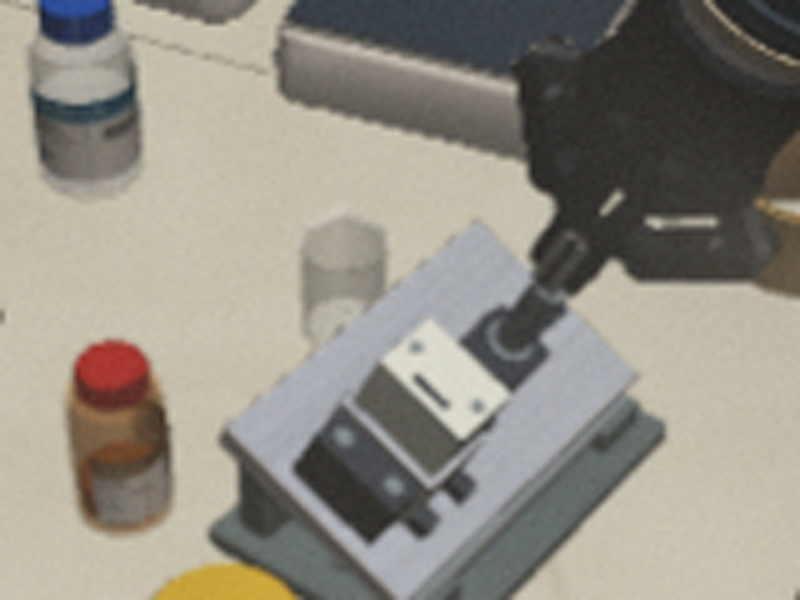

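```bash
python3 - <<'E'
from h import *
for n in ['scene','wrist','top']:
    c=cap(n);q=(cloud(c)-O)@B*1000;
    m=(abs(q[...,0])<30)&(q[...,1]<-45)&(q[...,1]>-160)&(q[...,2]>18)&(q[...,2]<110)
    print(n,m.sum())
    for z in range(20,110,8):
        k=m&(abs(q[...,2]-z)<4)
        if k.sum()>3: print(z,k.sum(),'x',q[k][:,0].min().round(),q[k][:,0].max().round(),'y',np.percentile(q[k][:,1],[0,10,50,90,100]).round())
    if n!='wrist':
        px=proj(c,(np.array([[2.6,-81,30.5],[2.6,-81,60],[0,-80,62],[0,-80,42],[0,0,70]])/1000)@B.T+O);print(px.round(1))
        u,v=px.mean(0).astype(int);cv2.imwrite(f'pics/{n}3.png',cv2.resize(c['frame'][v-40:v+40,u-50:u+50],(800,640),interpolation=cv2.INTER_CUBIC)[:600])
E
```

```text
scene 289
20 21 x -9.0 9.0 y [-82. -79. -75. -72. -71.]
28 14 x -7.0 9.0 y [-82. -77. -74. -73. -72.]
36 21 x -8.0 8.0 y [-80. -78. -74. -72. -71.]
44 21 x -8.0 9.0 y [-83. -81. -75. -73. -72.]
52 18 x -7.0 8.0 y [-79. -77. -74. -73. -71.]
60 21 x -8.0 6.0 y [-82. -79. -76. -73. -72.]
68 7 x -4.0 9.0 y [-74. -73. -69. -69. -69.]
76 29 x -9.0 15.0 y [-74. -74. -70. -68. -66.]
84 32 x -11.0 15.0 y [-80. -74. -72. -68. -68.]
92 41 x -11.0 16.0 y [-87. -74. -71. -68. -66.]
100 34 x -11.0 15.0 y [-79. -73. -70. -68. -67.]
108 30 x -16.0 21.0 y [-89. -85. -70. -68. -67.]
[[342.8 194. ]
 [348.4 186.8]
 [349.4 187.4]
 [345.6 192.3]
 [328.5 205.6]]
wrist 3128
20 66 x -6.0 9.0 y [-80. -77. -74. -74. -72.]
28 103 x -7.0 9.0 y [-81. -78. -74. -73. -73.]
36 102 x -7.0 9.0 y [-80. -77. -74. -73. -73.]
44 128 x -7.0 9.0 y [-81. -78. -74. -73. -73.]
52 155 x -7.0 8.0 y [-82. -77. -74. -73. -72.]
60 72 x -6.0 6.0 y [-79. -78. -74. -73. -73.]
68 53 x -8.0 14.0 y [-73. -69. -69. -69. -69.]
76 358 x -10.0 17.0 y [-74. -73. -69. -69. -68.]
84 451 x -10.0 17.0 y [-74. -73. -72. -69. -68.]
92 532 x -10.0 17.0 y [-74. -73. -70. -69. -68.]
100 665 x -10.0 17.0 y [-91. -85. -71. -69. -68.]
108 443 x -18.0 25.0 y [-90. -75. -68. -68. -66.]
top 17
20 8 x -12.0 10.0 y [-74. -74. -72. -58. -53.]
[[358.4 221.6]
 [358.4 226. ]
 [357.6 227.3]
 [357.7 224.2]
 [321.2 220.4]]
```

View pics/scene3.png

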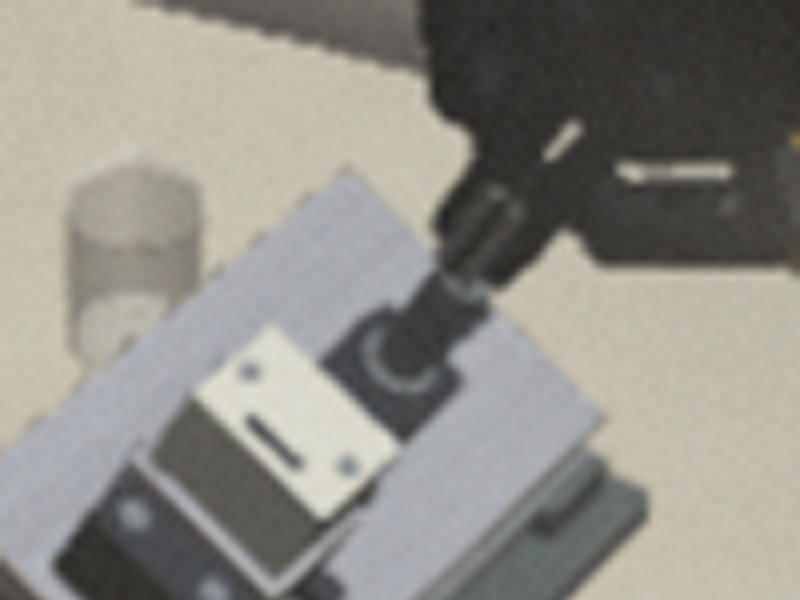

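View pics/top3.png

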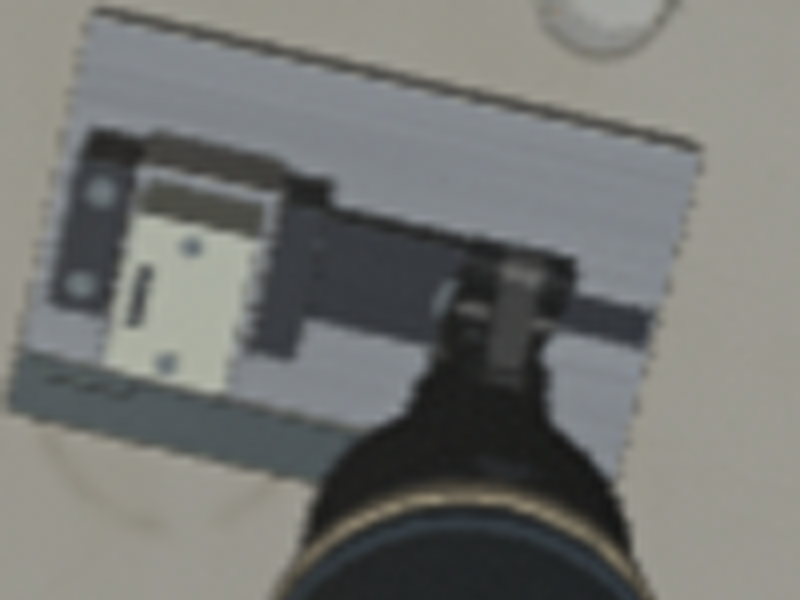

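The measurements disagree with the description. The shut fingers appear to end at about bed z 66 mm, while the reported TCP is at 30 mm. I'll check where the fingertips lie in tool coordinates.

```bash
python3 - <<'E'
from h import *
def tool(c,p):
    M=np.array(c['mount']);Rm=c['Rm']@M[:3,:3].T;P=c['P']-Rm@M[:3,3];return (p-P)@Rm*1000
for c in (dict(np.load('w1.npz')),cap('wrist')):
    t=tool(c,cloud(c)); m=(abs(t[...,1])<25)&(abs(t[...,2])<65)&(t[...,0]>-110)&(t[...,0]<20)&(c['z_map']>0)
    print(np.array(c['mount']).round(3).tolist())
    for x in range(-108,20,6):
        k=m&(abs(t[...,0]-x)<3)
        if k.sum(): print(x,k.sum(),t[k].min(0).round(),t[k].max(0).round())
E
```

```text
[[-0.001, 0.313, -0.95, -0.178], [-0.0, 0.95, 0.313, 0.081], [1.0, 0.001, -0.001, 0.001], [0.0, 0.0, 0.0, 1.0]]
-108 2176 [-110.  -12.  -65.] [-105.   19.   65.]
-102 4860 [-105.  -12.  -65.] [-99.  15.  65.]
-96 1698 [-99. -12. -65.] [-93.  16.  65.]
-90 492 [-93.   2. -65.] [-87.  15.  65.]
-84 959 [-87.  -4. -55.] [-81.  13.  57.]
-78 933 [-81. -10. -55.] [-75.  13.  57.]
-72 821 [-75. -11. -55.] [-69.  13.  58.]
-66 720 [-69. -10. -55.] [-63.  13.  58.]
-60 622 [-63. -11. -55.] [-57.  13.  57.]
-54 452 [-57. -10. -54.] [-51.  12.  55.]
-48 83 [-51.  -9. -42.] [-48.  10.  44.]
[[-0.001, 0.313, -0.95, -0.178], [-0.0, 0.95, 0.313, 0.081], [1.0, 0.001, -0.001, 0.001], [0.0, 0.0, 0.0, 1.0]]
-108 4111 [-110.  -10.  -52.] [-105.   20.   54.]
-102 2918 [-105.   -9.  -48.] [-99.  20.  50.]
-96 2696 [-99.  -9. -42.] [-93.  16.  44.]
-90 3621 [-93. -11. -38.] [-87.  15.  40.]
-84 1690 [-87. -11. -34.] [-81.  15.  36.]
-78 546 [-81.   1. -27.] [-75.  15.  29.]
-72 577 [-75. -10.  -9.] [-69.  13.  11.]
-66 384 [-69.   7. -13.] [-63.  13.  15.]
-60 367 [-63.   7. -13.] [-57.  13.  15.]
-54 350 [-57.   7. -13.] [-51.  13.  15.]
-48 294 [-51.   7. -13.] [-45.  13.  15.]
-42 185 [-45.   7. -11.] [-39.  13.  13.]
-36 6 [-39.  11.  -2.] [-38.  12.   7.]
-30 56 [-31.   1.  -9.] [-27.   8.   4.]
-24 106 [-27.  -1. -10.] [-21.   8.   5.]
-18 104 [-21.   1.  -9.] [-15.   8.   7.]
-12 94 [-15.   1.  -9.] [-9.  8.  6.]
-6 89 [-9.  1. -9.] [-3.  9.  7.]
0 80 [-3.  1. -9.] [3. 8. 7.]
6 58 [ 3.  1. -9.] [9. 8. 6.]
12 260 [  9.  -5. -12.] [15. 11.  9.]
18 1457 [ 15. -16. -17.] [20. 25. 15.]
```

The wrist and scene views agree. The real finger ends are about 36 mm short of the reported TCP when shut, at tool x ≈ -37, and about 48 mm short when open. From here I'll treat the true grasp point as tool x ≈ -55 mm, so I open, go 40 mm lower and pinch again.

Emit:
{"op": "carry_out", "data": {"moves": [[0.3, [0, 0, -0.1], [0, 0, 0]], [0.3, [0, 0, 0], [0, 0, 0]], [0.3, [0, 0, 0], [0, 0, 0]], [0.4, [0.4, 0, 0], [0, 0, 0]], [0.4, [0.4, 0, 0], [0, 0, 0]], [0.4, [0.4, 0, 0], [0, 0, 0]], [0.4, [0.4, 0, 0], [0, 0, 0]], [0.7, [0, 0, 0], [0, 0, 0]], [1, [0, 0, 0], [0, 0, 0]], [1, [0, 0, 0], [0, 0, 0]], [1, [0, 0, 0], [0, 0, 0]], [1, [0, 0, 0], [0, 0, 0]]], "grip_force": 60}}

```text
time_s: 7.0
ee_pos: [0.5198, 0.1135, 0.0478]
ee_rot: [0.838, 0.061, 0.534, -0.097]
ft_force: [-1.5, -0.8, 3.1]
width: 0.0145
```

```bash
python3 - <<'E'
from h import *
st();c=cap('wrist','w3')
E
```

```text
t 7.0 TCP bed mm [  0.4 -81.1  -9.3] world [0.5198 0.1135 0.0478] F [-1.5 -0.8  3.1] w 0.0145
tool axes in bed [[0.0, 0.0, 1.0], [-0.002, 1.0, -0.0], [-1.0, -0.002, 0.0]] q [-0.1   0.54 -0.6   2.36  1.59  0.61 -2.3 ]
```

View pics/w3.png

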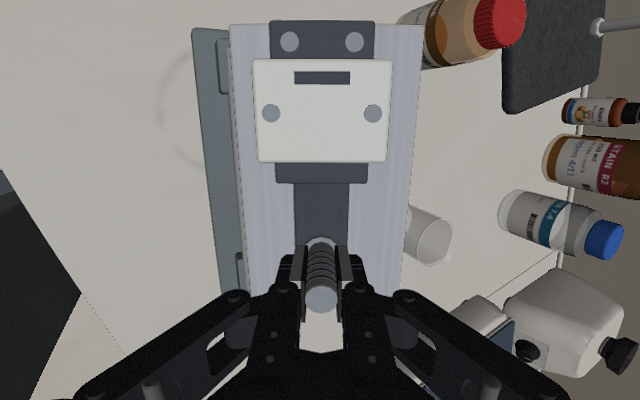

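The post is pinched between the pads at (320,275), opening 14.5 mm. I'll slide the jaw back 26 mm.

Emit:
{"op": "carry_out", "data": {"moves": [[1, [0, -0.2, 0], [0, 0, 0]], [1, [0, -0.2, 0], [0, 0, 0]], [1, [0, -0.2, 0], [0, 0, 0]], [1, [0, -0.2, 0], [0, 0, 0]], [1, [0, -0.2, 0], [0, 0, 0]], [1, [0, 0, 0], [0, 0, 0]], [1, [0, 0, 0], [0, 0, 0]]]}}

```text
time_s: 7.75
ee_pos: [0.5139, 0.0885, 0.0477]
ee_rot: [0.838, 0.061, 0.534, -0.097]
ft_force: [-2.7, 1.1, 10.0]
width: 0.0145
```

```bash
python3 - <<'E'
from h import *
st();c=cap('wrist','w4')
E
```

```text
t 7.75 TCP bed mm [   0.3 -106.8   -9.3] world [0.5139 0.0885 0.0477] F [-2.7  1.1 10. ] w 0.0145
tool axes in bed [[0.0, 0.0, 1.0], [-0.002, 1.0, -0.0], [-1.0, -0.002, 0.0]] q [-0.05  0.52 -0.6   2.39  1.65  0.59 -2.32]
```

View pics/w4.png

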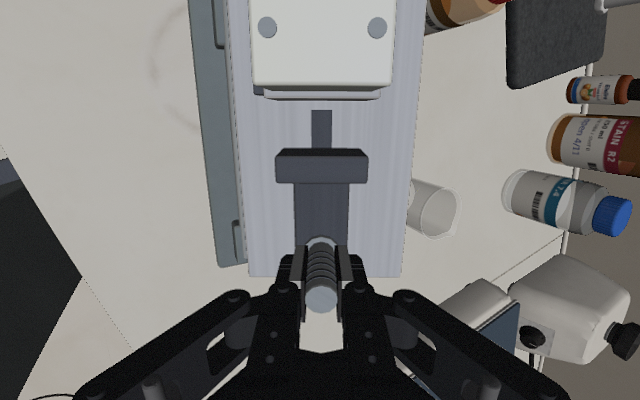

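The jaw stands back about 25 mm and there is a clear gap below the cell. I'll release, rise, move over the cell and look again.

Emit:
{"op": "carry_out", "data": {"moves": [[0.3, [0, 0, 0], [0, 0, 0]], [0, [0, 0, 0], [0, 0, 0]], [0, [0, 0, 0], [0, 0, 0]], [0, [-0.5, 0, 0], [0, 0, 0]], [0, [-0.8, 0, 0], [0, 0, 0]], [0, [-0.8, 0, 0], [0, 0, 0]], [0, [-0.4, 0.4, 0], [0, 0, 0]], [0, [0, 0.9, 0], [0, 0, 0]], [0, [0, 0.9, 0], [0, 0, 0]], [0, [0, 0.9, 0], [0, 0, 0]], [0, [0, 0.7, 0], [0, 0, 0]], [0, [0, 0.44, 0], [0, 0, 0]], [0, [0, 0, 0], [0, 0, 0]], [0, [0, 0, 0], [0, 0, 0]]]}}

```text
time_s: 9.2
ee_pos: [0.5121, 0.1975, 0.1034]
ee_rot: [0.838, 0.06, 0.534, -0.097]
ft_force: [-0.7, -0.7, 0.4]
width: 0.0855
```

```bash
python3 - <<'E'
from h import *
st();c=cap('wrist','w5')
q=(cloud(c)-O)@B*1000
m=(abs(q[...,0])<40)&(abs(q[...,1])<30)&(abs(q[...,2]-69)<6);print(m.sum(),q[m].min(0),q[m].max(0),q[m].mean(0))
m=(abs(q[...,0])<30)&(q[...,1]<-30)&(q[...,1]>-80)&(abs(q[...,2]-32)<6);print('jaw',m.sum(),q[m].min(0),q[m].max(0))
E
```

```text
t 9.2 TCP bed mm [-0.1 -1.1 52.4] world [0.5121 0.1975 0.1034] F [-0.7 -0.7  0.4] w 0.0855
tool axes in bed [[-0.001, -0.0, 1.0], [-0.003, 1.0, 0.0], [-1.0, -0.003, -0.001]] q [-0.23  0.46 -0.65  2.22  1.2   0.7  -2.05]
3772 [-21.56411373 -18.07746555  63.02422684] [24.60323858 16.78127852 71.0394262 ] [ 1.64878469  0.84746764 68.44742189]
jaw 976 [-21.77842893 -61.13653732  26.05120814] [ 24.12984312 -46.21041783  32.41352519]
```

View pics/w5.png

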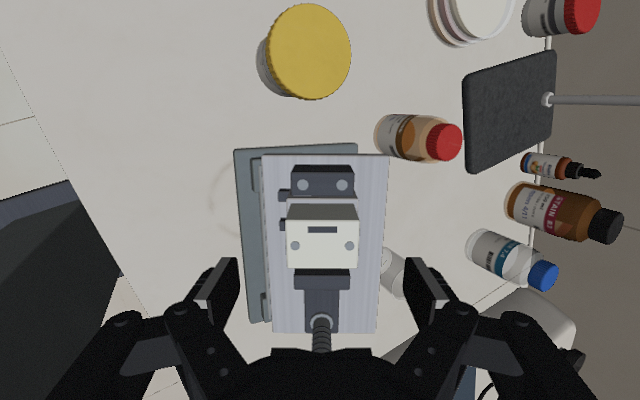

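Emit:
{"op": "carry_out", "data": {"moves": [[0, [0.6, 0, 0.03], [0, 0, 0]], [0, [0.6, 0, 0], [0, 0, 0]], [0, [0.5, 0, 0], [0, 0, 0]], [0, [0.4, 0, 0], [0, 0, 0]], [0, [0, 0, 0], [0, 0, 0]], [0.3, [0, 0, 0], [0, 0, 0]], [0.4, [0, 0, 0], [0, 0, 0]], [0.5, [0, 0, 0], [0, 0, 0]], [0.7, [0, 0, 0], [0, 0, 0]], [1, [0, 0, 0], [0, 0, 0]], [1, [0, 0, 0], [0, 0, 0]], [1, [0, 0, 0], [0, 0, 0]]], "grip_force": 60}}

```text
time_s: 10.45
ee_pos: [0.5346, 0.1933, 0.0573]
ee_rot: [0.838, 0.061, 0.534, -0.097]
ft_force: [-4.1, -0.2, 7.2]
width: 0.0455
```

```bash
python3 - <<'E'
from h import *
st();c=cap('wrist','w6')
def tool(c,p):
    M=np.array(c['mount']);Rm=c['Rm']@M[:3,:3].T;P=c['P']-Rm@M[:3,3];return (p-P)@Rm*1000
n='scene';c=cap(n);q=(cloud(c)-O)@B*1000
cv2.imwrite('pics/s6.png',cv2.resize(c['frame'][160:260,265:385],(720,600),interpolation=cv2.INTER_CUBIC))
E
```

```text
t 10.45 TCP bed mm [ 1.1 -0.1  0.9] world [0.5346 0.1933 0.0573] F [-4.1 -0.2  7.2] w 0.0455
tool axes in bed [[0.001, -0.0, 1.0], [-0.002, 1.0, 0.0], [-1.0, -0.002, 0.001]] q [-0.25  0.56 -0.6   2.23  1.38  0.67 -2.2 ]
```

View pics/w6.png

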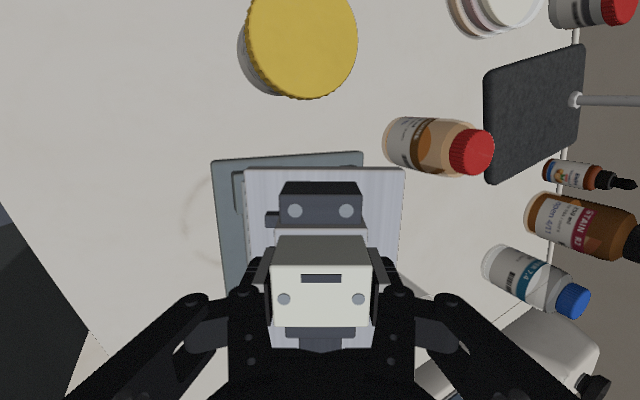

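View pics/s6.png

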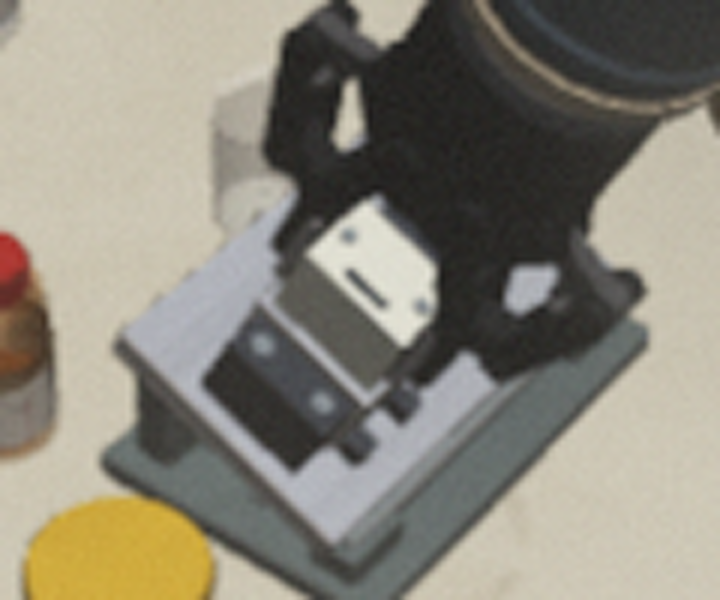

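The neck is held with a 45.5 mm opening. I'll lift slowly by 60 mm and then check.

Emit:
{"op": "carry_out", "data": {"moves": [[1, [-0.1, 0, 0], [0, 0, 0]], [1, [-0.2, 0, 0], [0, 0, 0]], [1, [-0.3, 0, 0], [0, 0, 0]], [1, [-0.3, 0, 0], [0, 0, 0]], [1, [-0.3, 0, 0], [0, 0, 0]], [1, [-0.3, 0, 0], [0, 0, 0]], [1, [-0.3, 0, 0], [0, 0, 0]], [1, [-0.3, 0, 0], [0, 0, 0]], [1, [-0.3, 0, 0], [0, 0, 0]], [1, [0, 0, 0], [0, 0, 0]], [1, [0, 0, 0], [0, 0, 0]]]}}

```text
time_s: 11.65
ee_pos: [0.5101, 0.199, 0.1111]
ee_rot: [0.838, 0.061, 0.534, -0.097]
ft_force: [0.3, -0.8, -4.0]
width: 0.0452
```

```bash
python3 - <<'E'
from h import *
st();c=cap('wrist','w7')
n='scene';c=cap(n);q=(cloud(c)-O)@B*1000
cv2.imwrite('pics/s7.png',cv2.resize(c['frame'][160:260,265:385],(720,600),interpolation=cv2.INTER_CUBIC))
E
```

```text
t 11.65 TCP bed mm [ 1.  -0.  60.3] world [0.5101 0.199  0.1111] F [ 0.3 -0.8 -4. ] w 0.0452
tool axes in bed [[-0.0, 0.0, 1.0], [-0.002, 1.0, -0.0], [-1.0, -0.002, -0.0]] q [-0.23  0.44 -0.66  2.21  1.17  0.7  -2.03]
```

View pics/s7.png

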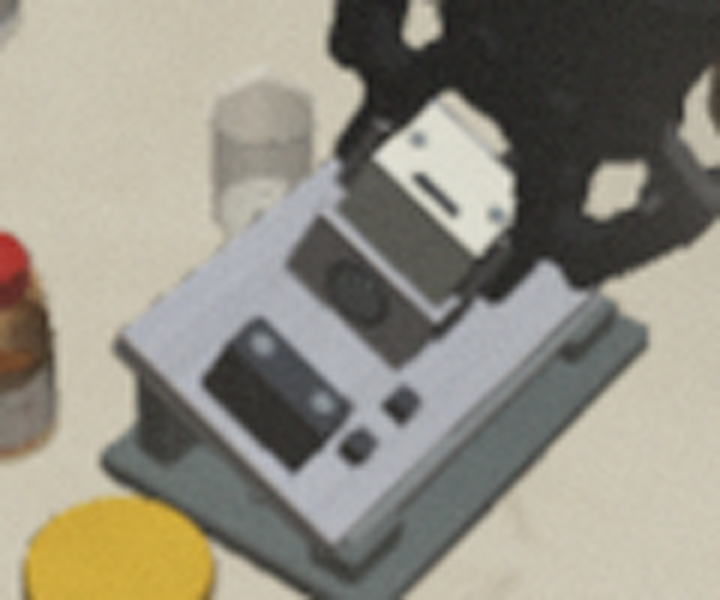

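View pics/w7.png

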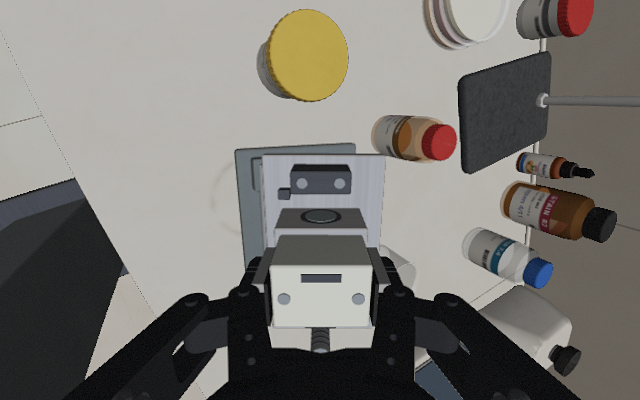

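The scene view shows the cell clear above the jaws, with the window disc at (357,290) facing the fixed jaw. I'll make the quarter turn, -10.47 units about tool x.

Emit:
{"op": "carry_out", "data": {"moves": [[1, [0, 0, 0], [-0.4, 0, 0]], [1, [0, 0, 0], [-0.8, 0, 0]], [1, [0, 0, 0], [-0.85, 0, 0]], [1, [0, 0, 0], [-0.85, 0, 0]], [1, [0, 0, 0], [-0.85, 0, 0]], [1, [0, 0, 0], [-0.85, 0, 0]], [1, [0, 0, 0], [-0.85, 0, 0]], [1, [0, 0, 0], [-0.85, 0, 0]], [1, [0, 0, 0], [-0.85, 0, 0]], [1, [0, 0, 0], [-0.85, 0, 0]], [1, [0, 0, 0], [-0.85, 0, 0]], [1, [0, 0, 0], [-0.85, 0, 0]], [1, [0, 0, 0], [-0.77, 0, 0]], [1, [0, 0, 0], [0, 0, 0]], [1, [0, 0, 0], [0, 0, 0]]]}}

```text
time_s: 13.25
ee_pos: [0.5099, 0.1989, 0.1105]
ee_rot: [0.636, -0.548, 0.447, 0.308]
ft_force: [0.2, 0.3, -5.3]
width: 0.045
```

```bash
python3 - <<'E'
from h import *
st(); plan([-.001,-.0095,.040],toolR([0,0,-1],[0,1,0]))
c=cap('wrist','w8')
n='scene';c=cap(n);q=(cloud(c)-O)@B*1000
cv2.imwrite('pics/s8.png',cv2.resize(c['frame'][160:260,265:385],(720,600),interpolation=cv2.INTER_CUBIC))
E
```

```text
t 13.25 TCP bed mm [ 0.7 -0.2 59.9] world [0.5099 0.1989 0.1105] F [ 0.2  0.3 -5.3] w 0.045
tool axes in bed [[-0.001, -1.0, 0.004], [-0.002, 0.004, 1.0], [-1.0, 0.001, -0.002]] q [-0.11  0.49 -0.85  2.21  1.21  0.8  -0.5 ]
world target [0.5145 0.1883 0.0918] now [0.5099 0.1989 0.1105] t 13.25
turn units [-0.03 -0.02 -0.01]
shift units (now axes) [ 0.8   0.06 -0.37]  (axes after turn) [ 0.79  0.07 -0.37]
```

View pics/s8.png

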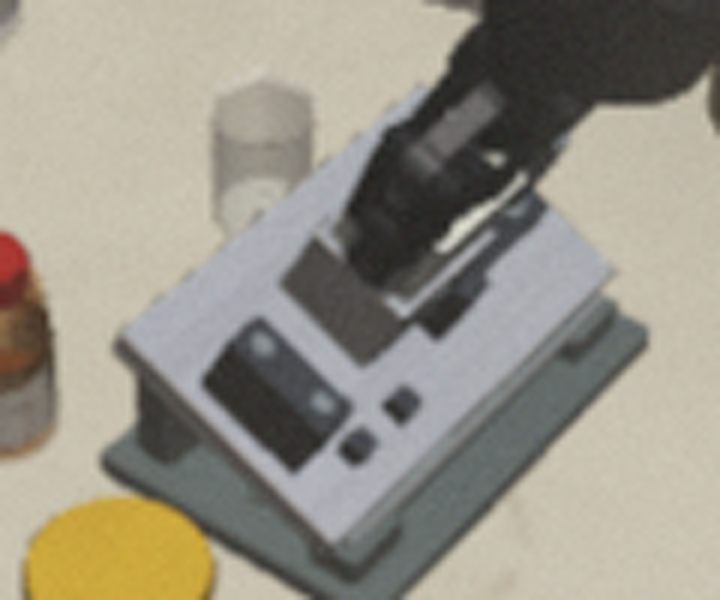

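View pics/w8.png

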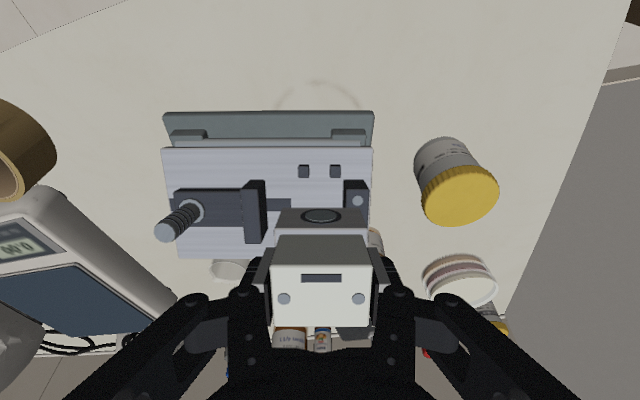

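The window at (321,216) now looks down the slope to the front, and the neck has not moved in the gripper. I'll shift to bed y ≈ -9.5 and lower to about 3 mm above seating.

Emit:
{"op": "carry_out", "data": {"moves": [[1, [0, 0.03, -0.2], [0, 0, 0]], [1, [0, 0.03, -0.17], [-0.03, 0, 0]], [1, [0.2, 0, 0], [0, 0, 0]], [1, [0.3, 0, 0], [0, 0, 0]], [1, [0.3, 0, 0], [0, 0, 0]], [1, [0.3, 0, 0], [0, 0, 0]], [1, [0.3, 0, 0], [0, 0, 0]], [1, [0.3, 0, 0], [0, 0, 0]], [1, [0.2, 0, 0], [0, 0, 0]], [1, [0.15, 0, 0], [0, 0, 0]], [1, [0.1, 0, 0], [0, 0, 0]], [1, [0.05, 0, 0], [0, 0, 0]], [1, [0, 0, 0], [0, 0, 0]], [1, [0, 0, 0], [0, 0, 0]]]}}

```text
time_s: 14.75
ee_pos: [0.5292, 0.1851, 0.0606]
ee_rot: [0.634, -0.551, 0.445, 0.31]
ft_force: [-0.1, -0.6, -3.9]
width: 0.0454
```

```bash
python3 - <<'E'
from h import *
st()
c=cap('wrist','w9')
c=cap('scene');cv2.imwrite('pics/s9.png',cv2.resize(c['frame'][160:260,265:385],(720,600),interpolation=cv2.INTER_CUBIC))
E
```

```text
t 14.75 TCP bed mm [-0.6 -9.3  5.4] world [0.5292 0.1851 0.0606] F [-0.1 -0.6 -3.9] w 0.0454
tool axes in bed [[-0.0, -1.0, -0.004], [-0.002, -0.004, 1.0], [-1.0, 0.0, -0.002]] q [-0.12  0.59 -0.79  2.24  1.4   0.78 -0.64]
```

View pics/w9.png

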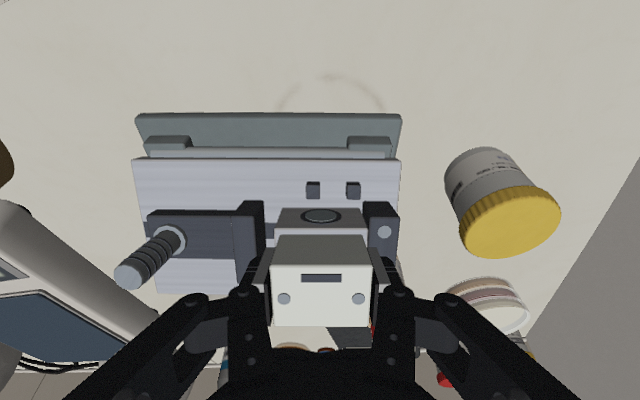

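View pics/s9.png

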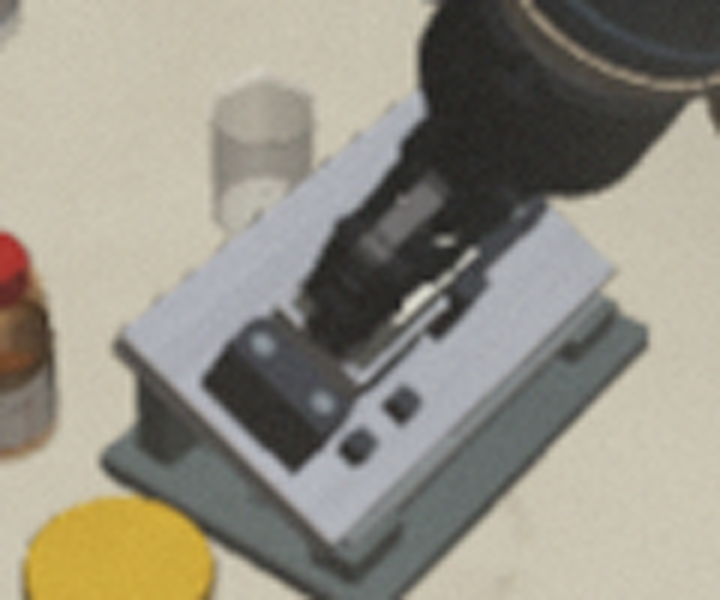

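Emit:
{"op": "carry_out", "data": {"moves": [[1, [0.04, 0, 0], [0, 0, 0]], [1, [0.04, 0, 0], [0, 0, 0]], [1, [0.04, 0, 0], [0, 0, 0]], [1, [0.03, 0, 0], [0, 0, 0]], [1, [0.03, 0, 0], [0, 0, 0]], [1, [0, 0, 0], [0, 0, 0]]]}}

```text
time_s: 15.45
ee_pos: [0.5308, 0.1845, 0.0566]
ee_rot: [0.634, -0.551, 0.445, 0.31]
ft_force: [-4.9, -0.9, 3.1]
width: 0.0452
```

```bash
python3 - <<'E'
from h import *
st();print('F bed',arm.read_state()['ft_force']@B)
E
```

```text
t 15.45 TCP bed mm [-0.7 -9.4  1. ] world [0.5308 0.1845 0.0566] F [-4.9 -0.9  3.1] w 0.0452
tool axes in bed [[-0.0, -1.0, -0.004], [-0.002, -0.004, 1.0], [-1.0, 0.0, -0.002]] q [-0.12  0.6  -0.79  2.24  1.42  0.78 -0.65]
F bed [-2.79084883 -1.99049417  4.72856471]
```

Emit:
{"op": "carry_out", "data": {"moves": [[1, [-0.01, 0.04, 0], [0, 0, 0]], [1, [0, 0.04, 0], [0, 0, 0]], [1, [0, 0.04, 0], [0, 0, 0]], [1, [0, 0.04, 0], [0, 0, 0]], [1, [0, 0, 0], [0, 0, 0]]]}}

```text
time_s: 15.95
ee_pos: [0.5273, 0.1856, 0.0549]
ee_rot: [0.634, -0.551, 0.445, 0.31]
ft_force: [-0.7, 0.6, -0.8]
width: 0.0449
```

```bash
python3 - <<'E'
from h import *
st();print('F bed',arm.read_state()['ft_force']@B)
E
```

```text
t 15.95 TCP bed mm [-4.7 -9.2  1. ] world [0.5273 0.1856 0.0549] F [-0.7  0.6 -0.8] w 0.0449
tool axes in bed [[-0.0, -1.0, -0.004], [-0.002, -0.004, 1.0], [-1.0, 0.0, -0.002]] q [-0.12  0.6  -0.79  2.25  1.42  0.78 -0.66]
F bed [-1.07579542  0.46785587 -0.3809489 ]
```

Emit:
{"op": "carry_out", "data": {"moves": [[1, [0, 0.03, 0], [0, 0, 0]], [1, [0, 0.03, 0], [0, 0, 0]], [1, [0, 0, 0], [0, 0, 0]]]}}

```text
time_s: 16.25
ee_pos: [0.526, 0.1858, 0.0543]
ee_rot: [0.634, -0.551, 0.445, 0.31]
ft_force: [0.3, 0.6, 0.3]
width: 0.0454
```

```bash
python3 - <<'E'
from h import *
st();print('F bed',arm.read_state()['ft_force']@B)
c=cap('wrist','w10')
c=cap('scene');cv2.imwrite('pics/s10.png',cv2.resize(c['frame'][160:260,265:385],(720,600),interpolation=cv2.INTER_CUBIC))
E
```

```text
t 16.25 TCP bed mm [-6.2 -9.3  1. ] world [0.526  0.1858 0.0543] F [0.3 0.6 0.3] w 0.0454
tool axes in bed [[-0.0, -1.0, -0.004], [-0.002, -0.004, 1.0], [-1.0, 0.0, -0.002]] q [-0.12  0.6  -0.79  2.25  1.43  0.78 -0.67]
F bed [0.22500612 0.61627128 0.17949593]
```

View pics/s10.png

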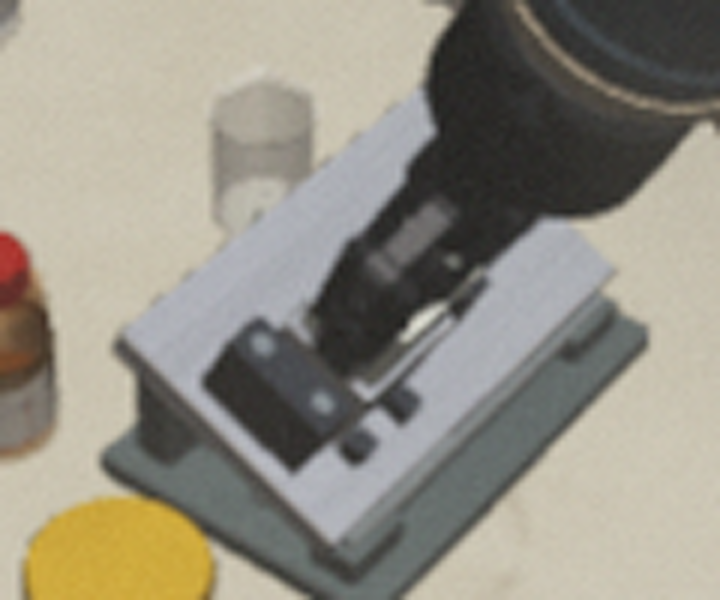

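View pics/w10.png

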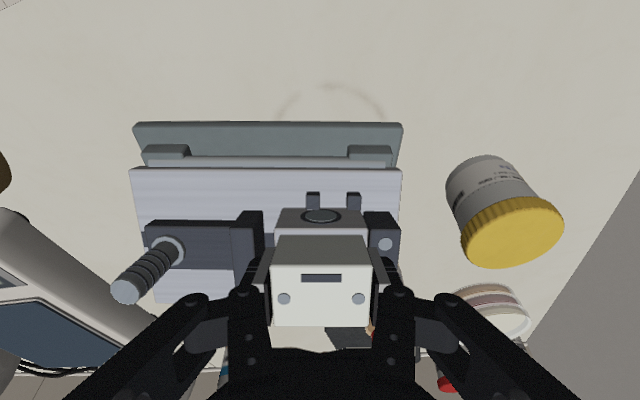

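Emit:
{"op": "carry_out", "data": {"moves": [[1, [0, 0.02, 0], [0, 0, 0]], [1, [0, 0.02, 0], [0, 0, 0]], [1, [0, 0, 0], [0, 0, 0]]]}}

```text
time_s: 16.65
ee_pos: [0.5252, 0.1859, 0.0539]
ee_rot: [0.634, -0.551, 0.445, 0.31]
ft_force: [-0.5, 0.5, 0.5]
width: 0.0449
```

```bash
python3 - <<'E'
from h import *
st();print('F bed',arm.read_state()['ft_force']@B, arm.read_state()['wrist_torque']@B)
E
```

```text
t 16.65 TCP bed mm [-7.1 -9.4  1. ] world [0.5252 0.1859 0.0539] F [-0.5  0.5  0.5] w 0.0449
tool axes in bed [[-0.0, -1.0, -0.004], [-0.002, -0.004, 1.0], [-1.0, 0.0, -0.002]] q [-0.13  0.6  -0.79  2.26  1.43  0.78 -0.67]
F bed [-0.31100816  0.33413094  0.7208233 ] [ 0.15750032  0.20873656 -0.05628497]
```

```bash
python3 - <<'E'
from h import *
c=cap('wrist','w11');q=(cloud(c)-O)@B*1000
x,y,z=q[...,0],q[...,1],q[...,2]
m=(abs(y+9)<18)&(abs(z-36)<3)&(x<-10)&(x>-50);print('block top front edge x',np.percentile(x[m],[0,2,10,50]).round(1))
m=(abs(y+9)<18)&(z<32)&(z>13)&(x<-10)&(x>-45);print('face',m.sum(),np.percentile(x[m],[5,50,95]).round(1) if m.sum() else '')
m=(z<12)&(z>8)&(x<-22)&(x>-50)&(abs(y)<25);print('pad tops',m.sum(),np.percentile(x[m],[0,5,50,95,100]).round(1),np.percentile(y[m],[0,100]).round(1))
m=(abs(y+9)<22)&(abs(z-70)<5)&(x<30)&(x>-40);print('neck top x',np.percentile(x[m],[0,5,50,95,100]).round(1),'z',z[m].mean(),'slope',np.polyfit(x[m],z[m],1))
cv2.imwrite('pics/w11z.png',cv2.resize(c['frame'][180:340,225:425],(750,600),interpolation=cv2.INTER_CUBIC))
E
```

```text
block top front edge x [-24.8 -24.6 -24.2 -22.1]
face 791 [-25.5 -24.6 -24. ]
pad tops 441 [-34.7 -33.8 -28.  -24.2 -23.7] [-24.9  16.5]
neck top x [-22.1 -21.   -7.   10.1  13.5] z 68.78899406738594 slope [1.50265555e-02 6.88856596e+01]
```

View pics/w11z.png

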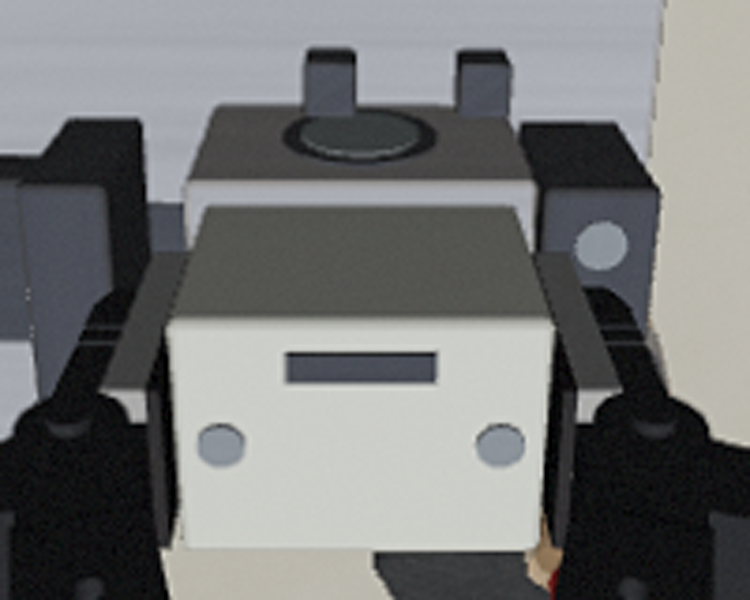

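The pad tops meet the window face in the view: the face measures x ≈ -24.6 and the pad edges about -24.2 in the same camera. I'll let go gently.

Emit:
{"op": "carry_out", "data": {"moves": [[0.42, [0, 0, 0], [0, 0, 0]], [0.38, [0, 0, 0], [0, 0, 0]], [0.3, [0, 0, 0], [0, 0, 0]], [0.15, [0, 0, 0], [0, 0, 0]], [0, [0, 0, 0], [0, 0, 0]], [0, [0, 0, 0], [0, 0, 0]]]}}

```text
time_s: 17.3
ee_pos: [0.5251, 0.1859, 0.0538]
ee_rot: [0.634, -0.551, 0.445, 0.31]
ft_force: [0.5, -0.7, -0.1]
width: 0.0854
```

```bash
python3 - <<'E'
from h import *
st()
c=cap('wrist','w12');q=(cloud(c)-O)@B*1000
x,y,z=q[...,0],q[...,1],q[...,2]
m=(abs(y+9)<18)&(z<32)&(z>13)&(x<-10)&(x>-45);print('face',m.sum(),np.percentile(x[m],[5,50,95]).round(1),np.polyfit(y[m],x[m],1))
m=(z<12)&(z>8)&(x<-22)&(x>-50)&(abs(y)<25);print('pad tops',m.sum(),np.percentile(x[m],[0,5,50,95,100]).round(1))
m=(abs(y+9)<30)&(abs(z-70)<5)&(x<30)&(x>-40);print('neck top x',np.percentile(x[m],[0,5,50,95,100]).round(1),'y',np.percentile(y[m],[0,50,100]).round(1),'z',z[m].mean(),'slope',np.polyfit(x[m],z[m],1))
cv2.imwrite('pics/w12z.png',cv2.resize(c['frame'][180:340,225:425],(750,600),interpolation=cv2.INTER_CUBIC))
E
```

```text
t 17.3 TCP bed mm [-7.2 -9.4  1. ] world [0.5251 0.1859 0.0538] F [ 0.5 -0.7 -0.1] w 0.0854
tool axes in bed [[-0.0, -1.0, -0.004], [-0.002, -0.004, 1.0], [-1.0, 0.0, -0.002]] q [-0.13  0.6  -0.79  2.26  1.43  0.78 -0.67]
face 804 [-25.6 -24.7 -24.1] [ 4.75390435e-03 -2.47257486e+01]
pad tops 452 [-34.6 -33.8 -28.1 -24.3 -23.8]
neck top x [-22.3 -21.1  -7.    9.9  13.4] y [-31.7  -8.8  14.3] z 68.64770229813499 slope [1.47618613e-02 6.87436122e+01]
```

View pics/w12z.png

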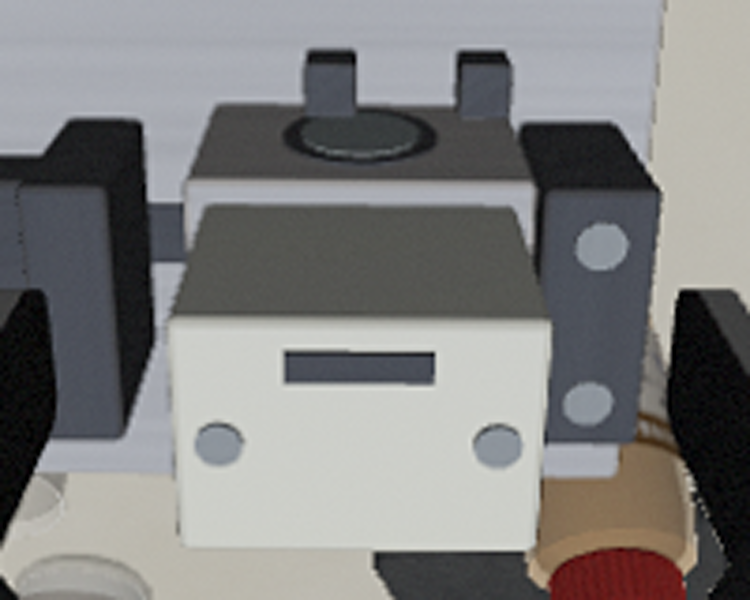

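The cell stands free and hardly moved, with its face flush to the pads. Next I'll rise and move over the post.

Emit:
{"op": "carry_out", "data": {"moves": [[0, [-0.3, 0, 0], [0, 0, 0]], [0, [-0.6, 0, 0], [0, 0, 0]], [0, [-0.6, 0, 0], [0, 0, 0]], [0, [-0.6, 0, 0], [0, 0, 0]], [0, [-0.2, 0, 0], [0, 0, 0]], [0.3, [0, -0.1, -0.5], [0, 0, 0]], [0.5, [0, -0.1, -0.8], [0, 0, 0]], [0.5, [0, -0.1, -0.8], [0, 0, 0]], [0.5, [0, 0, -0.8], [0, 0, 0]], [0.5, [0, 0, -0.7], [0, 0, 0]], [0.5, [0, 0, -0.3], [0, 0, 0]], [0.5, [0, 0, 0], [0, 0, 0]], [0.5, [0, 0, 0], [0, 0, 0]]]}}

```text
time_s: 18.65
ee_pos: [0.4866, 0.0953, 0.1094]
ee_rot: [0.634, -0.551, 0.445, 0.31]
ft_force: [0.5, 0.7, 0.5]
width: 0.0428
```

```bash
python3 - <<'E'
from h import *
st()
c=cap('wrist','w13');q=(cloud(c)-O)@B*1000
x,y,z=q[...,0],q[...,1],q[...,2]
m=(y<-80)&(y>-130)&(abs(x)<15)&(z>20)&(z<62);print('post',m.sum(),q[m].min(0),q[m].max(0),np.median(q[m],0))
m=(z<12)&(z>8)&(x<-22)&(x>-50)&(abs(y)<25);print('pads',np.percentile(x[m],[5,95]).round(1))
m=(abs(y+9)<18)&(z<32)&(z>13)&(x<-10)&(x>-45);print('face',m.sum(),np.percentile(x[m],[5,50,95]).round(1),np.polyfit(y[m],x[m],1))
m=(abs(y+9)<30)&(abs(z-70)<4)&(x<30)&(x>-40);print('neck',np.percentile(x[m],[0,50,100]).round(1),np.percentile(y[m],[0,50,100]).round(1),z[m].mean())
E
```

```text
t 18.65 TCP bed mm [   0.9 -106.4   58.5] world [0.4866 0.0953 0.1094] F [0.5 0.7 0.5] w 0.0428
tool axes in bed [[-0.001, -1.0, -0.004], [-0.001, -0.004, 1.0], [-1.0, 0.001, -0.001]] q [ 0.09  0.39 -0.82  2.37  1.33  0.63 -0.47]
post 775 [  -7.45896901 -115.43517402   20.01163606] [  8.59965335 -99.17534784  61.95742002] [  -3.52551213 -107.4174146    58.31248382]
pads [-33.2 -23.9]
face 279 [-25.6 -24.8 -24.1] [ 8.04196263e-03 -2.47710413e+01]
neck [-21.8  -5.8  13. ] [-32.7 -10.2  14.4] 68.71418986357632
```

View pics/w13.png

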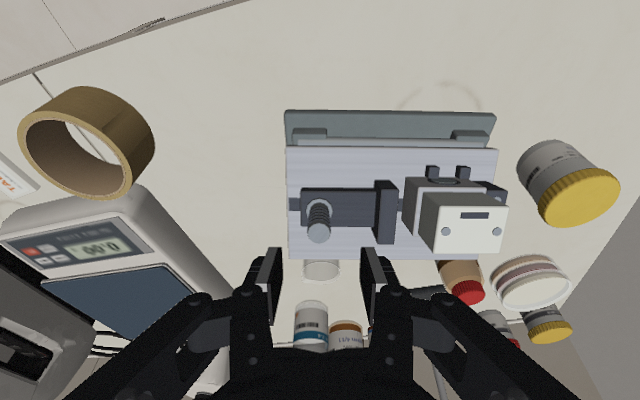

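Emit:
{"op": "carry_out", "data": {"moves": [[0.5, [0.4, 0, -0.04], [0, 0, 0]], [0.5, [0.7, 0, 0], [0, 0, 0]], [0.5, [0.7, 0, 0], [0, 0, 0]], [0.5, [0.6, 0, 0], [0, 0, 0]], [0.5, [0.3, 0, 0], [0, 0, 0]], [0.5, [0, 0, 0], [0, 0, 0]], [0.7, [0, 0, 0], [0, 0, 0]], [1, [0, 0, 0], [0, 0, 0]], [1, [0, 0, 0], [0, 0, 0]], [1, [0, 0, 0], [0, 0, 0]]], "grip_force": 40}}

```text
time_s: 19.7
ee_pos: [0.5139, 0.0877, 0.049]
ee_rot: [0.634, -0.551, 0.445, 0.31]
ft_force: [-4.3, 1.0, 6.7]
width: 0.015
```

```bash
python3 - <<'E'
from h import *
st();print('F bed',arm.read_state()['ft_force']@B)
c=cap('wrist','w14')
E
```

```text
t 19.7 TCP bed mm [   1.  -107.6   -8.2] world [0.5139 0.0877 0.049 ] F [-4.3  1.   6.7] w 0.015
tool axes in bed [[0.0, -1.0, -0.004], [-0.001, -0.004, 1.0], [-1.0, -0.0, -0.001]] q [ 0.06  0.56 -0.77  2.39  1.61  0.68 -0.71]
F bed [-1.17137455 -0.01260795  7.88915152]
```

View pics/w14.png

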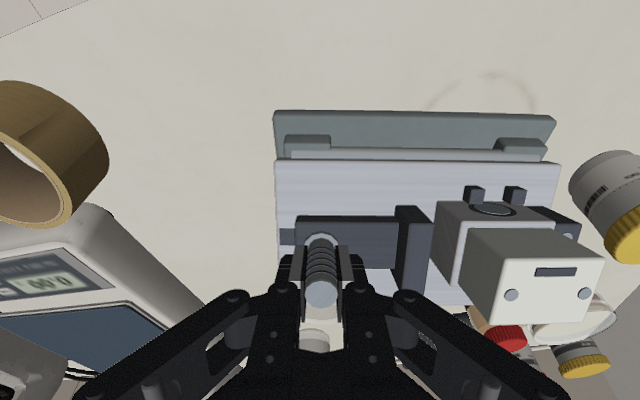

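Emit:
{"op": "carry_out", "data": {"moves": [[1, [0, 0, 0.06], [0, 0, 0]], [1, [0, 0, 0.08], [0, 0, 0]], [1, [0, 0, 0.08], [0, 0, 0]], [1, [0, 0, 0.08], [0, 0, 0]], [1, [0, 0, 0.05], [0, 0, 0]], [1, [0, 0, 0.05], [0, 0, 0]], [1, [0, 0, 0.04], [0, 0, 0]], [1, [0, 0, 0.04], [0, 0, 0]], [1, [0, 0, 0], [0, 0, 0]]]}}

```text
time_s: 20.65
ee_pos: [0.5164, 0.0983, 0.0489]
ee_rot: [0.634, -0.551, 0.446, 0.309]
ft_force: [-4.9, -1.7, 10.6]
width: 0.0149
```

```bash
cat > chk.py <<'E'
from h import *
import sys
st();print('F bed',(arm.read_state()['ft_force']@B).round(1))
c=cap('wrist',sys.argv[1]);q=(cloud(c)-O)@B*1000
x,y,z=q[...,0],q[...,1],q[...,2]
m=(z<12)&(z>8)&(x<-22)&(x>-50)&(abs(y)<25);print('pads',m.sum(),np.percentile(x[m],[5,95]).round(1))
m=(abs(y+9)<18)&(z<32)&(z>13)&(x<-10)&(x>-45);print('face',m.sum(),np.percentile(x[m],[5,50,95]).round(1),np.polyfit(y[m],x[m],1))
m=(abs(y+6)<32)&(abs(z-70)<4)&(x<30)&(x>-40);print('neck',np.percentile(x[m],[0,50,100]).round(1),np.percentile(y[m],[0,50,100]).round(1),z[m].mean(),np.polyfit(x[m],z[m],1)[0],np.polyfit(y[m],z[m],1)[0])
m=(abs(z-32)<3)&(abs(x)<22)&(y>-70)&(y<-28);print('jaw top y',np.percentile(y[m],[0,2,50,98,100]).round(1))
m=(abs(z-32)<3)&(abs(x)<22)&(y>10)&(y<50);print('fixed jaw top y',m.sum() and np.percentile(y[m],[0,2,50,98,100]).round(1))
m=(abs(z-36)<2)&(abs(x)<28)&(y>-45)&(y<30);print('block top y',np.percentile(y[m],[0,2,98,100]).round(1))
E
python3 chk.py w15
```

```text
t 20.65 TCP bed mm [  1.  -96.7  -8.3] world [0.5164 0.0983 0.0489] F [-4.9 -1.7 10.6] w 0.0149
tool axes in bed [[0.001, -1.0, -0.004], [-0.003, -0.004, 1.0], [-1.0, -0.001, -0.003]] q [ 0.04  0.56 -0.77  2.37  1.59  0.7  -0.71]
F bed [ 0.5 -2.8 11.4]
pads 489 [-33.5 -24.2]
face 810 [-25.5 -24.6 -24. ] [ 5.28956325e-03 -2.46219903e+01]
neck [-22.   -6.7  13.2] [-33.  -10.9  14.8] 68.68631769528936 0.007740061437934282 0.004160440825239262
jaw top y [-50.2 -49.6 -40.8 -31.4 -28.1]
fixed jaw top y [10.2 13.2 29.6 36.8 37.2]
block top y [-35.5 -34.9  14.4  16.8]
```

View pics/w15.png

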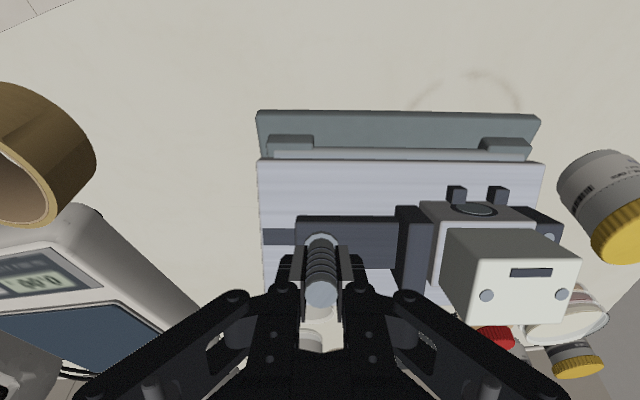

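The jaw is about to touch the cell. I'll continue in small steps and watch the force.

Emit:
{"op": "carry_out", "data": {"moves": [[1, [0, 0, 0.03], [0, 0, 0]], [1, [0, 0, 0.03], [0, 0, 0]], [1, [0, 0, 0.03], [0, 0, 0]], [1, [0, 0, 0], [0, 0, 0]]]}}

```text
time_s: 21.1
ee_pos: [0.5166, 0.0992, 0.0489]
ee_rot: [0.634, -0.551, 0.446, 0.308]
ft_force: [-7.2, -5.1, 14.2]
width: 0.0149
```

```bash
python3 chk.py w16
```

```text
t 21.1 TCP bed mm [  1.  -95.8  -8.3] world [0.5166 0.0992 0.0489] F [-7.2 -5.1 14.2] w 0.0149
tool axes in bed [[0.001, -1.0, -0.004], [-0.005, -0.004, 1.0], [-1.0, -0.001, -0.005]] q [ 0.04  0.56 -0.77  2.37  1.59  0.7  -0.71]
F bed [ 0.7 -6.6 15.4]
pads 479 [-33.5 -24.3]
face 821 [-25.6 -24.6 -24. ] [ 4.57676915e-03 -2.46802811e+01]
neck [-22.2  -6.7  13.2] [-32.8 -10.5  14.9] 68.6689914049312 0.008317611836161906 0.0037116261519578066
jaw top y [-49.1 -48.6 -39.9 -31.5 -28.2]
fixed jaw top y [10.  11.7 29.4 36.5 37.4]
block top y [-35.4 -34.8  14.1  16.8]
```

Emit:
{"op": "carry_out", "data": {"moves": [[1, [0, 0, 0.03], [0, 0, 0]], [1, [0, 0, 0.03], [0, 0, 0]], [1, [0, 0, 0.03], [0, 0, 0]], [1, [0, 0, 0], [0, 0, 0]]]}}

```text
time_s: 21.55
ee_pos: [0.5171, 0.1009, 0.0489]
ee_rot: [0.634, -0.551, 0.446, 0.308]
ft_force: [-8.0, -7.3, 15.0]
width: 0.015
```

```bash
python3 chk.py w17
```

```text
t 21.55 TCP bed mm [  1.  -94.   -8.3] world [0.5171 0.1009 0.0489] F [-8.  -7.3 15. ] w 0.015
tool axes in bed [[0.001, -1.0, -0.003], [-0.006, -0.003, 1.0], [-1.0, -0.001, -0.006]] q [ 0.03  0.57 -0.77  2.37  1.58  0.7  -0.71]
F bed [ 0.8 -8.9 16.2]
pads 500 [-33.5 -24.2]
face 822 [-25.5 -24.7 -24. ] [-2.15705932e-03 -2.47257292e+01]
neck [-22.3  -6.7  12.9] [-30.7  -8.7  16.8] 68.66584506993932 0.006851166259276117 0.0037654128143411307
jaw top y [-47.3 -46.8 -38.1 -29.7 -28.3]
fixed jaw top y [10.2 11.7 29.9 36.4 36.9]
block top y [-33.7 -32.9  16.1  19. ]
```

Emit:
{"op": "carry_out", "data": {"moves": [[1, [0, 0, 0.03], [0, 0, 0]], [1, [0, 0, 0.03], [0, 0, 0]], [1, [0, 0, 0.02], [0, 0, 0]], [1, [0, 0, 0], [0, 0, 0]]]}}

```text
time_s: 22.0
ee_pos: [0.5171, 0.1008, 0.0489]
ee_rot: [0.633, -0.552, 0.447, 0.307]
ft_force: [-11.7, -11.8, 19.2]
width: 0.0145
```

```bash
python3 chk.py w18
```

```text
t 22.0 TCP bed mm [  1.  -94.1  -8.4] world [0.5171 0.1008 0.0489] F [-11.7 -11.8  19.2] w 0.0145
tool axes in bed [[0.002, -1.0, -0.003], [-0.009, -0.003, 1.0], [-1.0, -0.002, -0.009]] q [ 0.03  0.57 -0.77  2.37  1.58  0.7  -0.71]
F bed [  0.2 -14.1  21.1]
pads 519 [-33.6 -24.3]
face 831 [-25.5 -24.6 -24. ] [-1.28783333e-03 -2.47195967e+01]
neck [-22.2  -6.8  13. ] [-30.7  -8.7  16.9] 68.66225725628364 0.008070204774619066 0.0038388771249269443
jaw top y [-47.3 -46.7 -38.1 -29.8 -28.1]
fixed jaw top y [10.5 12.  30.1 36.4 37.6]
block top y [-33.8 -33.   15.8  18.8]
```

It has stalled with the force rising from -9 to -14 N, which looks like a clamp. I'll push a little more to confirm.

Emit:
{"op": "carry_out", "data": {"moves": [[1, [0, 0, 0.03], [0, 0, 0]], [1, [0, 0, 0.03], [0, 0, 0]], [1, [0, 0, 0], [0, 0, 0]]]}}

```text
time_s: 22.35
ee_pos: [0.5171, 0.1007, 0.0489]
ee_rot: [0.633, -0.552, 0.448, 0.306]
ft_force: [-14.7, -16.5, 24.4]
width: 0.0151
```

```bash
python3 chk.py w19; python3 - <<'E'
import cv2
f=cv2.imread('pics/w19.png');cv2.imwrite('pics/w19z.png',cv2.resize(f[170:330,380:590],(787,600),interpolation=cv2.INTER_CUBIC))
E
```

```text
t 22.35 TCP bed mm [  1.1 -94.2  -8.4] world [0.5171 0.1007 0.0489] F [-14.7 -16.5  24.4] w 0.0151
tool axes in bed [[0.002, -1.0, -0.002], [-0.012, -0.002, 1.0], [-1.0, -0.002, -0.012]] q [ 0.03  0.57 -0.77  2.37  1.57  0.71 -0.71]
F bed [  0.7 -19.4  26.6]
pads 527 [-33.6 -24.2]
face 834 [-25.5 -24.6 -24. ] [-3.10271941e-03 -2.47201927e+01]
neck [-22.   -6.7  13. ] [-30.6  -8.7  16.9] 68.67293028269135 0.007274328943724299 0.004442447084695702
jaw top y [-47.3 -46.7 -38.1 -29.7 -28.3]
fixed jaw top y [10.1 11.9 29.8 36.6 37. ]
block top y [-33.7 -33.   16.5  18.4]
```

View pics/w19z.png

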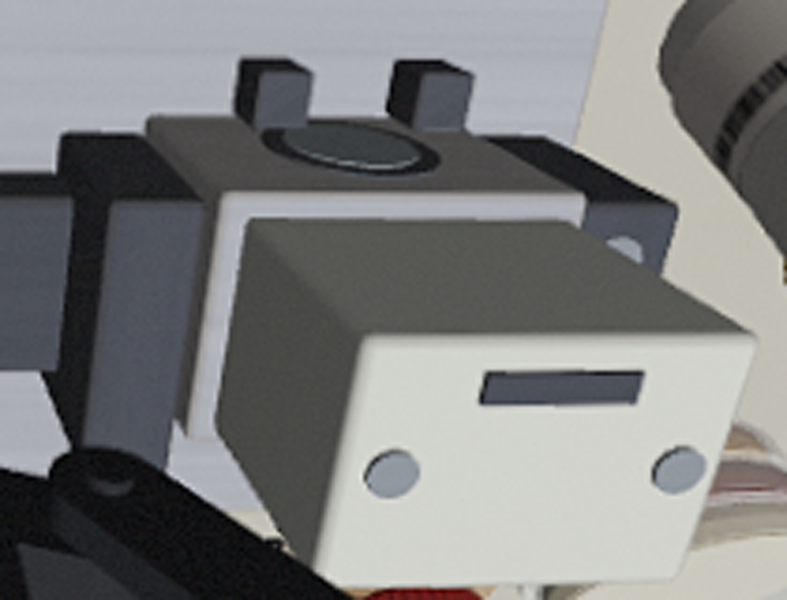

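The jaw does not move further while the force climbs to -19 N, so the cell is clamped. The picture shows it square between the jaws. I'll unload, open part way, and rise straight out.

Emit:
{"op": "carry_out", "data": {"moves": [[1, [0, 0, -0.06], [0, 0, 0]], [1, [0, 0, -0.06], [0, 0, 0]], [1, [0, 0, -0.06], [0, 0, 0]], [1, [0, 0, -0.04], [0, 0, 0]], [1, [0, 0, 0], [0, 0, 0]]]}}

```text
time_s: 22.9
ee_pos: [0.5171, 0.1011, 0.0489]
ee_rot: [0.634, -0.551, 0.445, 0.31]
ft_force: [-4.9, -0.7, 9.8]
width: 0.0153
```

```bash
python3 chk.py w20
```

```text
t 22.9 TCP bed mm [  1.  -93.8  -8.3] world [0.5171 0.1011 0.0489] F [-4.9 -0.7  9.8] w 0.0153
tool axes in bed [[0.001, -1.0, -0.004], [-0.002, -0.004, 1.0], [-1.0, -0.001, -0.002]] q [ 0.04  0.56 -0.77  2.37  1.59  0.7  -0.71]
F bed [-0.  -1.8 10.8]
pads 502 [-33.4 -24.3]
face 815 [-25.5 -24.7 -24. ] [-2.10459480e-03 -2.47400733e+01]
neck [-22.2  -6.6  13.2] [-30.8  -8.6  16.9] 68.6707847898934 0.005728479732848236 0.003631729958108818
jaw top y [-47.1 -46.7 -38.  -29.7 -28.1]
fixed jaw top y [10.1 12.2 30.  36.5 37.4]
block top y [-33.5 -33.   16.3  18.7]
```

Emit:
{"op": "carry_out", "data": {"moves": [[0.7, [0, 0, 0], [0, 0, 0]], [0.55, [0, 0, 0], [0, 0, 0]], [0.5, [0, 0, 0], [0, 0, 0]], [0.5, [0, 0, 0], [0, 0, 0]], [0.5, [-0.2, 0, 0], [0, 0, 0]], [0.5, [-0.5, 0, 0], [0, 0, 0]], [0.5, [-0.8, 0, 0], [0, 0, 0]], [0.5, [-0.8, 0, 0], [0, 0, 0]], [0.5, [-0.8, 0, 0], [0, 0, 0]], [0.5, [-0.8, 0, 0], [0, 0, 0]], [0.5, [-0.5, 0, 0], [0, 0, 0]], [0.5, [0, 0, 0], [0, 0, 0]], [0.5, [0, 0, 0], [0, 0, 0]]]}}

```text
time_s: 24.25
ee_pos: [0.4721, 0.112, 0.1481]
ee_rot: [0.634, -0.551, 0.445, 0.31]
ft_force: [-0.6, 0.1, -0.3]
width: 0.043
```

```bash
python3 chk.py w21; python3 - <<'E'
from h import *
c=cap('scene');cv2.imwrite('pics/s21.png',cv2.resize(c['frame'][160:280,240:400],(800,600),interpolation=cv2.INTER_CUBIC))
E
```

```text
t 24.25 TCP bed mm [  1.  -93.4 101.2] world [0.4721 0.112  0.1481] F [-0.6  0.1 -0.3] w 0.043
tool axes in bed [[0.0, -1.0, -0.004], [-0.002, -0.004, 1.0], [-1.0, -0.0, -0.002]] q [ 0.09  0.3  -0.86  2.33  1.11  0.65 -0.3 ]
F bed [-0.7 -0.  -0.1]
pads 176 [-33.  -23.9]
face 184 [-25.7 -24.9 -24.3] [-8.21513475e-03 -2.50260248e+01]
neck [-21.8  -5.6  12.6] [-30.2  -7.4  16.4] 68.68759255185316 0.004089995961063396 0.00015844525048111223
jaw top y [-47.4 -46.9 -38.6 -30.  -29.4]
fixed jaw top y [10.2 13.3 32.8 36.9 37.4]
block top y [-33.1 -32.7  16.9  18.2]
```

View pics/s21.png

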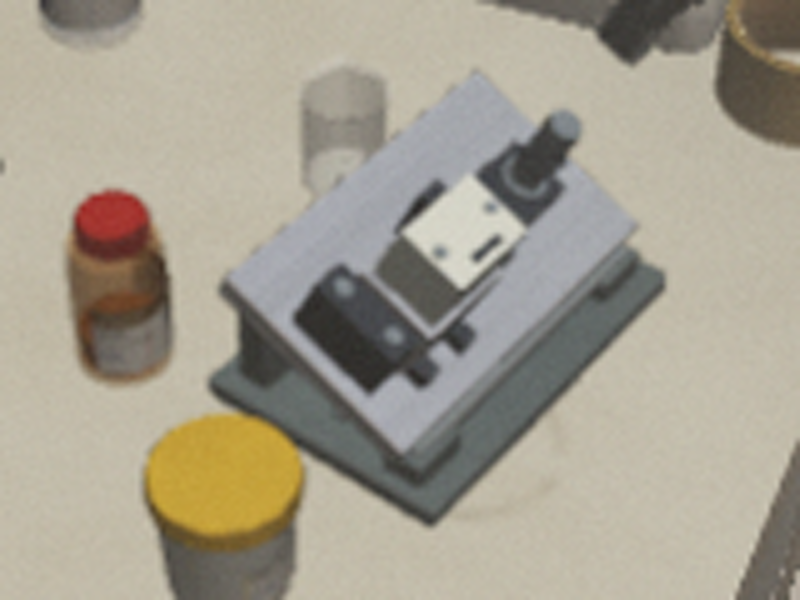

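View pics/w21.png

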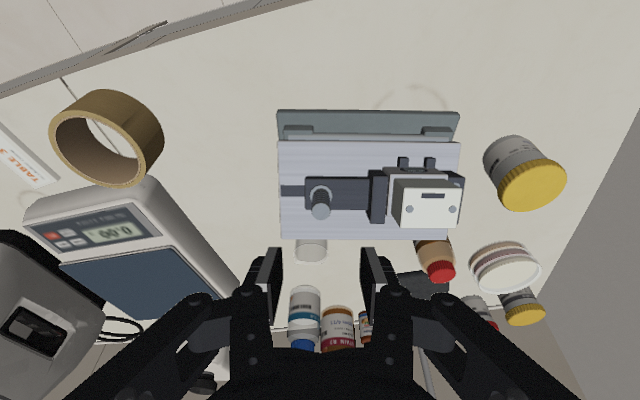

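The scene view shows the cell clamped between the jaws with its bar toward the front stops. The cup, bottle and beaker are where they were, and the hand is clear. I'll hand the job in.

```bash
python3 - <<'E'
from station import arm
print(arm.close_job())
E
```

```text
the job is handed in; nothing more can be done
None
```

I slid the jaw back about 26 mm by its post and lifted the cell 60 mm. I turned it a quarter turn so the window looks down the slope, set it against the stop pads and let go. Then I slid the jaw up by its post until it stalled, the push on it reaching about 19 N without further movement. The job was handed in at about 24 s and gave no verdict.

**Last checks**
- **Cell on the stops:** the window face measures flush with the stop pads, square to about 0.5° and at its original height.
- **Jaw:** closed at roughly 12–13 mm of joint travel, estimated from the post and the jaw edges. My estimates ran from 12.2 to 13.3 mm, the top end close to the 13.5 mm limit.
- **Surroundings:** the hand is clear and touching nothing. By eye, the cup, bottle and beaker have not moved.

**What disagreed**
- **Finger length:** the real fingertips lie about 36 mm short of the described tool point when shut. My first pinch therefore closed on air just above the post, touching nothing. I measured the offset in the wrist and scene cameras and worked with it from then on.
- **Camera offset:** the top, scene and wrist cameras disagreed by up to about 3 mm on the bed position, a little more than the stated 2 mm.
- **Stop contact:** I felt no clear force when the cell met the stop pads, so that contact rests on the camera measurement.

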